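# Pack the set-up blocks in their rack

### The arm

A 6-joint arm with a two-finger parallel gripper is mounted at the origin on a cart in front of the work surface, level with it; the furniture and walls round the work are solid. World frame = base frame: x ahead of the robot, y to its left, z up, the work surface at z = 0. Lengths are in mm, angles in rad, forces in N, time in s.
With the tool pointing down it reaches from about 300 to 775 mm from the base axis. Payload 14.6 kg.
Tool frame: the origin (TCP) lies between the finger pads; the fingertips stand ahead of it and the grasp point (between the pads) lies 11 mm behind it (manip.finger_overhang is the z of the fingertips in the tool frame, in mm); z points along the fingers, y is the line along which they close (so a half turn about z gives the same grasp; the last joint's range is limited). The gripper opens to 94 mm and grips with 3 to 60 N. Pads are 16 mm wide; open, the fingers measure 119 mm over their backs; the gripper's body (75 mm by 177 mm) begins 78 mm behind the grasp point.
Start: joints at [-1.269, 0.3, 1.521, -0, 1.321, -0.067], TCP at [198.265, -513.011, 184.546] pointing down, gripper open.
Joint ranges: [-3.03, 3.03], [-0.79, 2.21], [0.23, 2.52], [-1.04, 4.18], [0, 3.07], [-2.55, 2.55]. Speed limits (rad/s): [2.22, 2.22, 2.57, 3.14, 3.14, 3.14].

### API

Orientations are given as [roll, pitch, yaw] about the fixed x, y, z axes, in that order (R = Rz(yaw) Ry(pitch) Rx(roll)).
In Python, from cell import manip gives the robot as it stands.
- The arm moves only by the tool jog_arm, never from a script. Its argument "series" is a list of rows, each a list of 7 numbers: the shift along the world's x, y, z as a fraction of full scale, then the turn, a rotation vector about the world's x, y, z as a fraction of full scale, then the closure, from 0 (fully open) to 1 (shut). In form: [[dx, dy, dz, wx, wy, wz, fingers], ...]. A call has 1 to 8 rows; each row is the pose to reach, as a shift and turn from the pose commanded when the call began; what a row does not reach only later rows make up. Full scale, the value 1, is 120 mm for a shift and 90 degrees for a turn. A row lasts 1/12 s, in which the tool goes at most 41.7 mm and 7.16 degrees, less where a joint would pass 70% of its speed; a pose out of reach is approached as far as the arm can. A call with a number of a shift or a turn outside -1 to 1 is refused whole. A call with a gripper value outside its range is refused whole. The fingers move at their own pace and stop on an object; "grip_force" is the grip in N (left out, the last holds). Time passes only in rows, so rows that repeat a pose let the fingers close. It gives the time, the measured TCP pose, the force, the opening and the grip force at its end, in the units of the state.
- manip.read_state(): the state, without advancing time (a new reading comes with each control period).
- manip.camera(name): name is "scene" or "top" or "wrist"; returns a dict with "frame" (384x512x3 uint8, red, green, blue), "vfov" (degrees; the focal length in pixels is half the picture's height over the tangent of half this angle, whatever the lens; pixels are square), "cx", "cy" (the principal point, pixels), "R" (3x3) and "t" (3): a world point X has camera coordinates R X + t; the wrist camera has in their place "hand_eye" (4x4, takes a point from camera to tool coordinates, whose origin is the TCP and whose axes are the flange's). Camera axes: x right, y down, z forward; pixel columns grow to the right and rows downward; lengths in mm; the calibration is good to about 2 mm. A picture is of the moment at which its call begins: read the wrist's pose just before it. There is no depth.
- manip.sign_off(): hands the job in; it is judged then, once.
The state is a dict: "clock": time; "joints": joint angles; "qd": joint speeds; "effort": joint torques, N m; "eef_pos": TCP position; "eef_rot": TCP orientation; "wrist_force": force on the tool from outside, world axes, zero at the start; "moment": the same for the moment, N m; "finger_gap": finger opening in mm; "finger_force": force on a finger pad.
Only numpy, scipy, OpenCV 4.12 (cv2) and the standard library are available. Lean on these libraries where they do the work, as an engineer would, in place of code of your own. Each camera call takes 0.05 s, during which the arm holds its last target. There are 200 camera calls.

### The job

Put the four plain set-up blocks away in the rack, upright with their length across it: the tallest first, against the fixed wall, then the others one at a time in order of height down to the shortest next to the sliding stop. Then push the stop up snug so that the row stands closed against the wall. The notched and the sloped offcut do not belong: leave them and the tumbler where they stand.

Things in the scene. Friction and masses are not known exactly. Their poses are not given: they have to be found in the camera images.
- block_82: the tallest of the four set-up blocks: plain rectangular pale-wood block standing upright, 50 mm long (its x axis), 25 mm thick (its y axis), 82 mm high (its z axis, up). Origin at the centre of its underside. About 57 g. The same either way round.
- block_70: the second tallest of the four set-up blocks: plain rectangular pale-wood block standing upright, 50 mm long (its x axis), 25 mm thick (its y axis), 70 mm high (its z axis, up). Origin at the centre of its underside. About 49 g. The same either way round.
- block_58: the third tallest of the four set-up blocks: plain rectangular pale-wood block standing upright, 50 mm long (its x axis), 25 mm thick (its y axis), 58 mm high (its z axis, up). Origin at the centre of its underside. About 41 g. The same either way round.
- block_46: the shortest of the four set-up blocks: plain rectangular pale-wood block standing upright, 50 mm long (its x axis), 25 mm thick (its y axis), 46 mm high (its z axis, up). Origin at the centre of its underside. About 32 g. The same either way round.
- notched_offcut: look-alike that does not belong: pale-wood offcut of the same 50 x 25 mm stock standing upright, 77 mm high on its -x half, but one upper corner is sawn out so that its +x half is only 40 mm high. Origin at the centre of its underside, axes as for the blocks.
- sloped_offcut: look-alike that does not belong: pale-wood offcut of the same 50 x 25 mm stock standing upright, with a sloping top that falls from 70 mm high at its -x end to 30 mm at its +x end. Origin at the centre of its underside, axes as for the blocks.
- rack: fixed wooden rack, long along its y, 92 mm wide in x. Origin on the bench, z up. Blocks stand on its floor, 8 mm above the bench. Fixed wall at the +y end: inner face y = +0.100, top z = 0.070. Channel x = -0.033 to 0.033 between curbs 10 mm wide and only 6 mm above the floor: blocks set across it (length along x) are held by their ends, above the curbs. Four fill y = 0.100 down to 0.
- end_stop (a joint): position (m) of the rack's sliding end stop: dark upright plate, 60 mm wide, 12 mm thick, top at z = 0.058, on a foot, with a knob behind. Its face to the wall is at rack y = -0.075 + this value; it grows towards the wall (0 to 0.165). About 2.5 N of friction; stays where left. Starts at 0 to 0.02; about 0.075 when snug on four blocks.
- stop_knob (a point): grip point on the axis of the end stop's upright round knob, 52 mm above the bench, 37 mm behind the stop's face (towards rack -y). Knob 22 mm in diameter, its top 18 mm above this point; grip it from above, fingers closing along the rack's x, or push it. Moves with the stop.
- glass_tumbler: bystander: clear tumbler, 81 mm in diameter, 101 mm high, standing behind the work. Origin at the centre of its underside. (Note: a work lamp hangs from above at about x 0.56, y -0.28, its lower end 0.52 m over the bench; keep the wrist clear of it, though it swings.)
Not all that is in view belongs to the job. Leave any pink look-alike of the block_82 alone.

How it is judged (in metres and radians):
On the way, in this order (a step that is already met when the one before it is completed fails the run):
1. the tallest set-up block stands in the rack between the wall and the stop, let go (x of block_82 in the frame of rack between -0.011 and 0.011 m and y of block_82 in the frame of rack between -0.06 and 0.1 m and z of block_82 in the frame of rack between 0.004 and 0.012 m and angle between block_82's own z axis and vertical below 0.1 rad and contact force between block_82 and the fingers below 0.2 N), for 0.2 s.
2. the second tallest set-up block stands in the rack between the wall and the stop, let go (x of block_70 in the frame of rack between -0.011 and 0.011 m and y of block_70 in the frame of rack between -0.06 and 0.1 m and z of block_70 in the frame of rack between 0.004 and 0.012 m and angle between block_70's own z axis and vertical below 0.1 rad and contact force between block_70 and the fingers below 0.2 N), for 0.2 s.
3. the third set-up block stands in the rack between the wall and the stop, let go (x of block_58 in the frame of rack between -0.011 and 0.011 m and y of block_58 in the frame of rack between -0.06 and 0.1 m and z of block_58 in the frame of rack between 0.004 and 0.012 m and angle between block_58's own z axis and vertical below 0.1 rad and contact force between block_58 and the fingers below 0.2 N), for 0.2 s.
4. the shortest set-up block stands in the rack between the wall and the stop, let go (x of block_46 in the frame of rack between -0.011 and 0.011 m and y of block_46 in the frame of rack between -0.06 and 0.1 m and z of block_46 in the frame of rack between 0.004 and 0.012 m and angle between block_46's own z axis and vertical below 0.1 rad and contact force between block_46 and the fingers below 0.2 N), for 0.2 s.
5. the end stop is pushed up snug against the row (value of joint end_stop above 0.071 m), for 0.2 s.
At the end, for the whole second after the job is handed in: The four blocks stand upright on the rack floor, length across it (7 deg), tallest at the wall down to the shortest at the stop, each within 4 to 7 mm of its place; under 4 mm of play in the row; all released, at rest; offcuts moved under 20 mm, tumbler under 30 mm (x of block_82 in the frame of rack between -0.011 and 0.011 m and y of block_82 in the frame of rack between 0.0805 and 0.0915 m and z of block_82 in the frame of rack between 0.004 and 0.012 m and angle between each of block_82, block_70, block_58, block_46's own z axis and vertical below 0.1 rad and angle between the x axis of each of block_82, block_70, block_58, block_46 and the x axis of rack, either way round below 0.12 rad and linear speed of each of block_82, block_70, block_58, block_46 below 0.01 m/s and x of block_70 in the frame of rack between -0.011 and 0.011 m and y of block_70 in the frame of rack between 0.0555 and 0.0665 m and z of block_70 in the frame of rack between 0.004 and 0.012 m and x of block_58 in the frame of rack between -0.011 and 0.011 m and y of block_58 in the frame of rack between 0.0305 and 0.0415 m and z of block_58 in the frame of rack between 0.004 and 0.012 m and x of block_46 in the frame of rack between -0.011 and 0.011 m and y of block_46 in the frame of rack between 0.0055 and 0.0165 m and z of block_46 in the frame of rack between 0.004 and 0.012 m and value of joint end_stop above 0.071 m and distance of each of notched_offcut, sloped_offcut from where it was at the start of the episode below 0.02 m and distance of glass_tumbler from where it was at the start of the episode below 0.03 m); the robot touches nothing.
It fails at once if the notched offcut is moved or knocked over (distance of notched_offcut from where it was at the start of the episode above 0.02 m or angle between notched_offcut's own z axis and vertical above 0.3 rad).
It fails at once if the sloped offcut is moved or knocked over (distance of sloped_offcut from where it was at the start of the episode above 0.02 m or angle between sloped_offcut's own z axis and vertical above 0.3 rad).
It fails at once if the tumbler is moved or knocked over (distance of glass_tumbler from where it was at the start of the episode above 0.03 m or angle between glass_tumbler's own z axis and vertical above 0.3 rad).
It also fails if it takes over 115 s, if anything falls off the work surface, if the arm or the gripper's body presses on something with over 40 N, if the wrist force passes 120 N, or if a joint passes its speed limit or range.

## Working session

There is one attempt and no reset: what is moved stays moved. The work goes in short steps, Python scripts to look and compute and a tool call to move; the robot and the scene stay as the last step left them, time stands still between calls to the robot, and variables do not carry over. Pictures are saved under pics/ and viewed, at most 14 in all, crops included, and the job is handed in when it is done.

Besides the shell and the picture viewer there is one more tool, called after ">>>" by a JSON object that holds its "name" and its "arguments", one argument or row to a line. jog_arm: Moves the arm, as the interface text tells. Its arguments: {"type":"object","properties":{"series":{"type":"array"},"grip_force":{"type":"number"}},"required":["series"]}

```bash
mkdir -p pics; ls; cat > h.py <<'E'
from cell import manip
import numpy as np, cv2
def cam(n):
    c=manip.camera(n); f=c['frame'].shape[0]/2/np.tan(np.radians(c['vfov'])/2); c['f']=f; return c
def save(n,img,s=1):
    cv2.imwrite('pics/'+n,cv2.resize(cv2.cvtColor(img,cv2.COLOR_RGB2BGR),None,fx=s,fy=s,interpolation=cv2.INTER_CUBIC))
def ray(c,u,v):
    R=np.array(c['R']);t=np.array(c['t']);d=R.T@np.array([(u-c['cx'])/c['f'],(v-c['cy'])/c['f'],1]);return -R.T@t,d
def at(c,u,v,z):
    o,d=ray(c,u,v);return (o+d*(z-o[2])/d[2]).round(1)
def proj(c,X):
    p=np.array(c['R'])@np.array(X,float)+np.array(c['t']);return (p[:2]/p[2]*c['f']+[c['cx'],c['cy']]).round(1)
E
python3 - <<'E'
from h import *
import pickle
for n in('scene','top'):
    c=cam(n);save(n+'0.png',c['frame'],1.5);pickle.dump(c,open(n+'.pkl','wb'));print(n,c['f'],c['cx'],c['cy'],-np.array(c['R']).T@c['t'],[k for k in c])
s=manip.read_state();print(s)
print(manip.finger_overhang)
E
```

```text
pics
scene 467.26678871212147 252.7636736865197 188.95319467236618 [158.02414905 792.96302233 696.88531476] ['frame', 'vfov', 'cx', 'cy', 'R', 't', 'f']
top 481.5060870479237 251.25101424628926 196.1054577367681 [ 442.37118487   60.41071634 1019.18164697] ['frame', 'vfov', 'cx', 'cy', 'R', 't', 'f']
{'clock': 0.1, 'joints': array([-1.26858559e+00,  3.00429306e-01,  1.52150809e+00, -4.13078991e-05,
        1.32070222e+00, -6.65866035e-02]), 'qd': array([-0.00037417, -0.00181579, -0.00068369,  0.00103807, -0.00032494,
       -0.00106917]), 'effort': array([ 5.19941077e-04, -5.32648730e+01, -3.53286338e+01,  7.09338533e-02,
        2.34735967e-02, -7.32898320e-05]), 'eef_pos': array([ 198.1888054 , -512.77749163,  184.04014292]), 'eef_rot': array([-3.14054535e+00, -2.97387211e-05,  3.68807567e-01]), 'wrist_force': array([ 0.41654426, -0.35017277,  0.07463734]), 'moment': array([0.02034274, 0.0063774 , 0.03061726]), 'finger_force': 0.0, 'finger_gap': 93.92486632586734}
8.0
```

View pics/scene0.png

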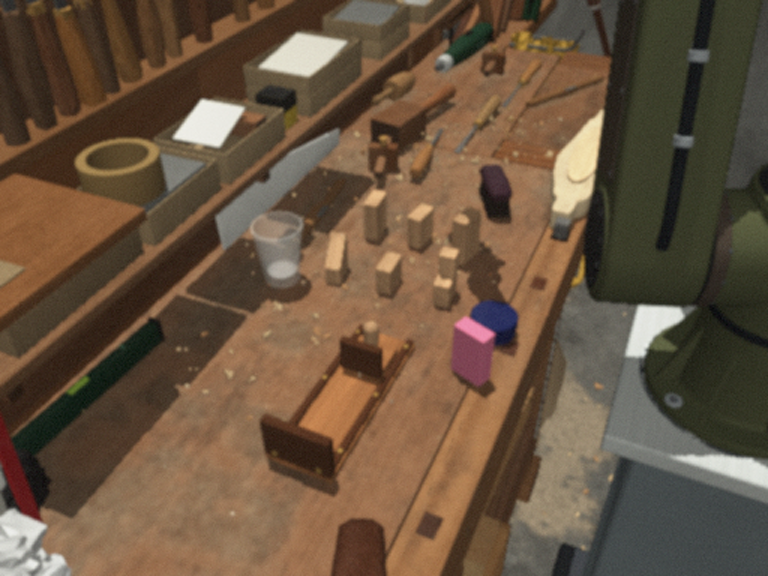

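View pics/top0.png

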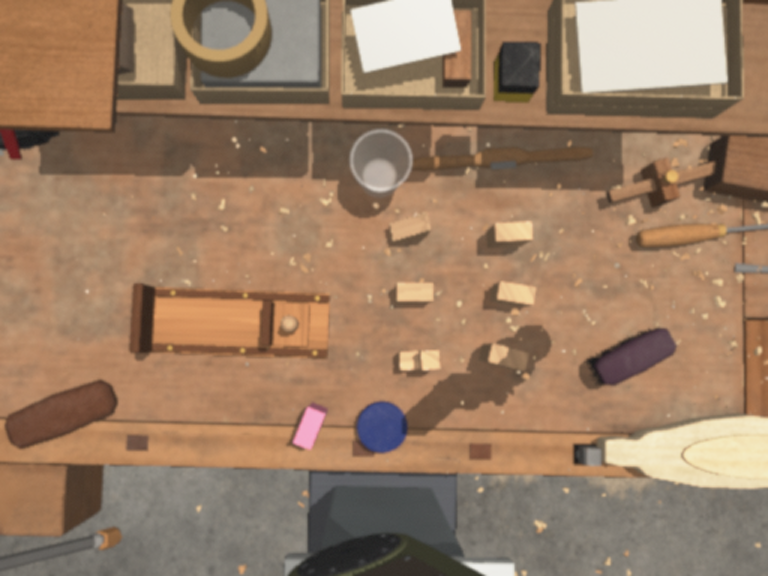

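Views: the rack runs along world y with its wall at +y (left in the top view). There are six candidates: A (410,228), B (514,232), C (415,292), D (516,294), E (419,360) and F (510,356) in the top view. E looks notched and A looks sloped. The pink one at (309,427) is to be left alone. I'll enlarge to confirm.

```bash
python3 - <<'E'
from h import *
import pickle
c=pickle.load(open('scene.pkl','rb'));t=pickle.load(open('top.pkl','rb'))
save('sc1.png',c['frame'][115:215,205:335],6)
save('tc1.png',t['frame'][135:255,250:380],5)
save('tr1.png',t['frame'][180:245,80:225],5.5)
E
```

```text
(no output)
```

View pics/sc1.png

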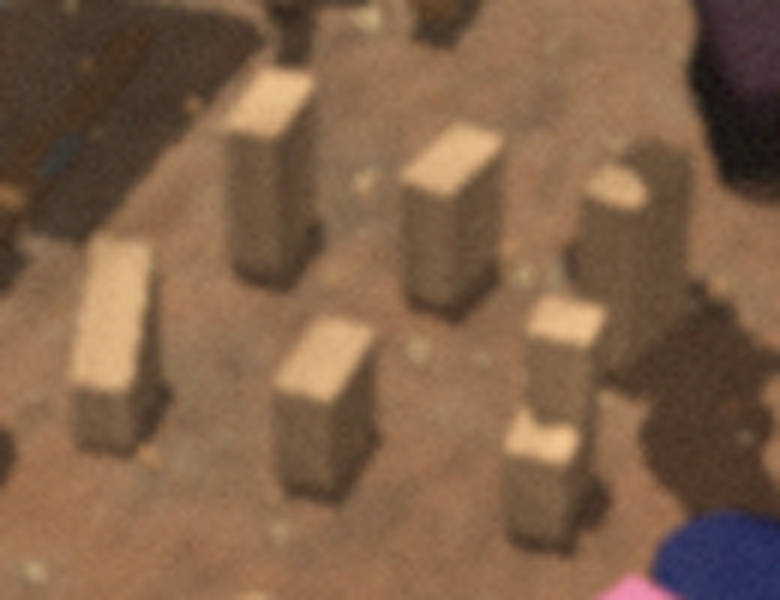

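View pics/tc1.png

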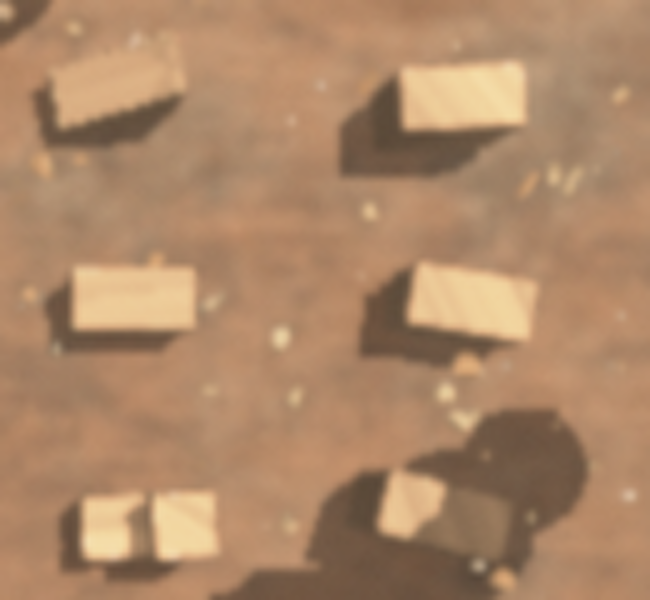

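View pics/tr1.png

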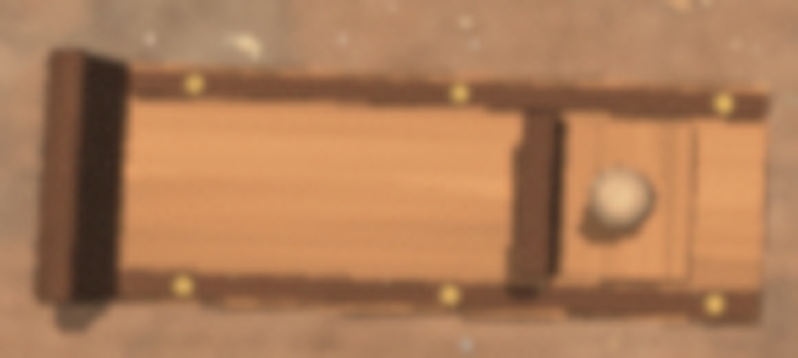

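A (top 410,228) slopes, and E (419,360) is notched in both views. The four plain ones are B, C, D and F. Next I'll fit their tops and the rack from both views.

```bash
cat > fit.py <<'E'
from h import *
import pickle
from scipy.optimize import least_squares
S=pickle.load(open('scene.pkl','rb'));T=pickle.load(open('top.pkl','rb'))
cv=lambda P,o,s:(np.array(P,float)+.5)/s-.5+o
tc={'B':[(400,66),(524,61),(526,128),(403,131)],'C':[(74,267),(195,267),(195,329),(73,330)],'D':[(417,262),(538,283),(528,341),(406,319)],'F':[(391,468),(512,498),(503,559),(379,534)]}
# scene order: far(-y)... matched to top order via far-x/+y, far-x/-y, near-x/-y, near-x/+y
sc={'B':[(224,128),(262,68),(315,75),(278,137)],'C':[(275,390),(322,316),(376,330),(326,400)],'D':[(403,180),(460,124),(504,140),(451,195)],'F':[(582,188),(632,140),(690,155),(640,208)]}
for k in 'BCDF':
    a=cv(tc[k],[250,135],5);b=cv(sc[k],[205,115],6)
    def X(p):
        x,y,w,h=p;d=np.array([np.cos(w),np.sin(w),0]);n=np.array([-d[1],d[0],0])
        return [np.array([x,y,h])+i*25*d+j*12.5*n for i,j in((1,1),(-1,1),(-1,-1),(1,-1))]
    # d along +y
    def res(p):
        q=X(p);o=[3,0,1,2] # try mapping below
        q=[q[0],q[1],q[2],q[3]]
        return np.ravel([proj2(T,x)-u for x,u in zip(q2(q),a)]+[proj2(S,x)-u for x,u in zip(q2(q),b)])
    def proj2(c,x):
        p=np.array(c['R'])@x+np.array(c['t']);return p[:2]/p[2]*c['f']+[c['cx'],c['cy']]
    # corners (d~+y, n~-x): far-x/+y=(1,-1), far/-y=(-1,-1), near/-y=(-1,1), near/+y=(1,1)
    q2=lambda q:[q[3],q[2],q[1],q[0]]
    g=at(T,*a.mean(0),60)
    r=least_squares(res,[g[0],g[1],np.pi/2,60],loss='soft_l1')
    print(k,r.x[:2].round(1),'yaw',np.degrees(r.x[2]).round(1),'h',r.x[3].round(1),'rms',np.sqrt((r.fun**2).mean()).round(2))
n=[(194,84),(183,286),(459,93),(449,295),(723,103),(715,304)]
N=np.array([at(T,*cv(p,[80,180],5.5),14) for p in n]);print(N)
d=N[0]-N[4]+N[1]-N[5];w=-np.arctan2(d[0],d[1]);print('rack yaw deg',np.degrees(w),'axis centre',N.mean(0))
for p in[(127,100),(120,272)]:print('wall floor',at(T,*cv(p,[80,180],5.5),8))
for p in[(80,55),(73,300)]:print('wall top in',at(T,*cv(p,[80,180],5.5),70))
for p in[(770,95),(762,320)]:print('end',at(T,*cv(p,[80,180],5.5),14))
print('knob top',at(T,*cv((621,197),[80,180],5.5),70))
print('stop top face edge',[at(T,*cv(p,[80,180],5.5),58) for p in[(523,112),(515,285)]])
E
python3 fit.py
```

```text
B [ 601. -137.] yaw 94.5 h 71.1 rms 0.42
C [518.2  -9.4] yaw 91.8 h 46.0 rms 0.45
D [ 519.6 -144.7] yaw 82.0 h 58.3 rms 0.37
F [ 434.5 -130.5] yaw 80.7 h 82.1 rms 0.65
[[509.  324.7  14. ]
 [432.7 325.1  14. ]
 [508.5 224.7  14. ]
 [432.1 225.3  14. ]
 [507.6 124.7  14. ]
 [431.5 125.1  14. ]]
rack yaw deg -0.37241732201683614 axis centre [470.23333333 224.93333333  14.        ]
wall floor [502.5 351.3   8. ]
wall floor [437.3 350.7   8. ]
wall top in [514.5 350.9  70. ]
wall top in [427.2 349.   70. ]
end [511.2 107.   14. ]
end [426.  107.2  14. ]
knob top [469.3 156.3  70. ]
stop top face edge [array([499.4, 194.1,  58. ]), array([436.8, 194.5,  58. ])]
```

B (h 71) is block_70, C (46) is block_46, D (58) is block_58 and F (82) is block_82. Rack: x≈470, wall face at y≈351, so its origin is at y≈251, with yaw≈0. Next I'll move above F.

>>> {"name": "jog_arm", "arguments": {
  "series": [
    [0.246,0.4,0,0,0,-0.079,0],
    [0.492,0.797,0,0,0,-0.158,0],
    [0.492,0.797,0,0,0,-0.237,0],
    [0.492,0.797,0,0,0,-0.316,0],
    [0.492,0.797,0,0,0,-0.338,0]
  ],
  "grip_force": 20
}}

```text
clock: 0.52
eef_pos: [258.1, -416.1, 184.7]
eef_rot: [3.142, -0.0, -0.167]
wrist_force: [-0.8, -0.6, 0.1]
finger_gap: 94.3
finger_force: 0.0
```

>>> {"name": "jog_arm", "arguments": {
  "series": [
    [0.164,0.266,0,0,0,0,0],
    [0.328,0.531,0,0,0,0,0],
    [0.492,0.797,0,0,0,0,0],
    [0.492,0.797,0,0,0,0,0]
  ]
}}

```text
clock: 0.85
eef_pos: [318.4, -317.8, 184.5]
eef_rot: [-3.141, -0.0, -0.159]
wrist_force: [-0.8, -0.1, -0.6]
finger_gap: 94.0
finger_force: 0.0
```

>>> {"name": "jog_arm", "arguments": {
  "series": [
    [0.164,0.266,0,0,0,0,0],
    [0.328,0.531,0,0,0,0,0],
    [0.492,0.797,0,0,0,0,0],
    [0.492,0.797,0,0,0,0,0]
  ]
}}

```text
clock: 1.18
eef_pos: [377.4, -222.1, 184.5]
eef_rot: [-3.141, -0.0, -0.158]
wrist_force: [-0.3, -0.6, 0.4]
finger_gap: 93.7
finger_force: 0.0
```

>>> {"name": "jog_arm", "arguments": {
  "series": [
    [0.164,0.266,0,0,0,0,0],
    [0.328,0.531,0,0,0,0,0],
    [0.492,0.797,0,0,0,0,0],
    [0.492,0.797,0,0,0,0,0],
    [0.492,0.797,0,0,0,0,0]
  ]
}}

```text
clock: 1.6
eef_pos: [434.8, -129.4, 184.2]
eef_rot: [-3.142, 0.001, -0.159]
wrist_force: [-0.1, -0.3, -0.8]
finger_gap: 93.9
finger_force: 0.0
```

```bash
cat >> h.py <<'E'
from scipy.spatial.transform import Rotation as Ro
def wcam():
    s=manip.read_state();c=cam('wrist');M=np.eye(4);M[:3,:3]=Ro.from_euler('xyz',s['eef_rot']).as_matrix();M[:3,3]=s['eef_pos']
    M=np.linalg.inv(M@np.array(c['hand_eye']));c['R']=M[:3,:3];c['t']=M[:3,3];return c
def box(c,img,x,y,yaw,h,col):
    d=np.array([np.cos(np.radians(yaw)),np.sin(np.radians(yaw))]);n=np.array([-d[1],d[0]])
    P=[np.array([x,y])+i*25*d+j*12.5*n for i,j in((1,1),(-1,1),(-1,-1),(1,-1))]
    for z in(0,h):cv2.polylines(img,[np.array([proj(c,[*p,z])*1.5+.25 for p in P]).round().astype(int)],True,col,1)
E
python3 - <<'E'
from h import *
c=wcam();im=cv2.resize(c['frame'],None,fx=1.5,fy=1.5,interpolation=cv2.INTER_CUBIC)
for b in[(434.5,-130.5,80.7,82),(519.6,-144.7,82,58),(601,-137,94.5,70),(518.2,-9.4,91.8,46)]:box(c,im,*b,(0,255,0))
save('w1.png',im)
E
```

```text
(no output)
```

View pics/w1.png

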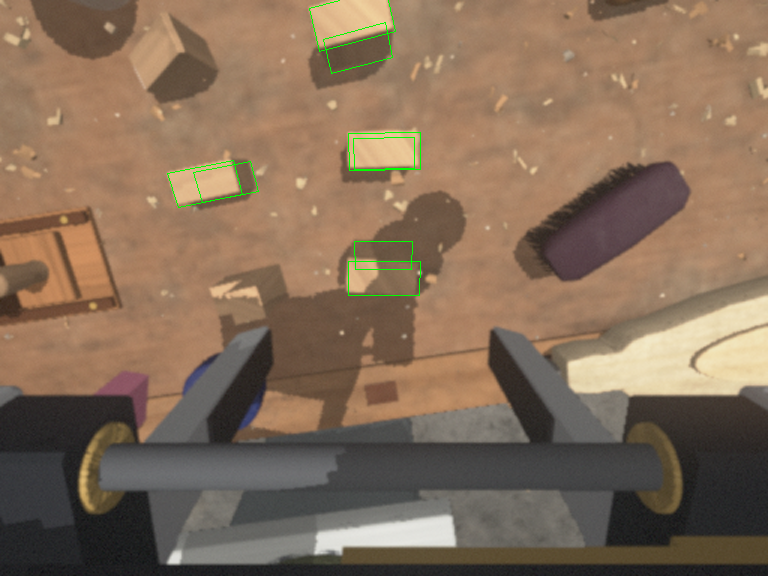

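The predicted outlines sit on all four blocks (F at 384,278), so the poses are confirmed. Descend and grip F.

>>> {"name": "jog_arm", "arguments": {
  "series": [
    [0,0,-0.3,0,0,0,0],
    [0,0,-0.585,0,0,0,0],
    [0,0,-0.585,0,0,0,0]
  ]
}}

```text
clock: 1.9
eef_pos: [431.1, -130.6, 109.4]
eef_rot: [-3.14, 0.008, -0.164]
wrist_force: [-1.1, 0.4, -1.5]
finger_gap: 93.8
finger_force: 0.0
```

>>> {"name": "jog_arm", "arguments": {
  "series": [
    [0,0,-0.2,0,0,0,0],
    [0,0,-0.4,0,0,0,0],
    [0,0,-0.585,0,0,0,0],
    [0,0,-0.585,0,0,0,0]
  ]
}}

```text
clock: 2.23
eef_pos: [432.8, -130.9, 42.3]
eef_rot: [-3.141, 0.005, -0.164]
wrist_force: [-0.2, 0.0, -0.6]
finger_gap: 94.1
finger_force: 0.0
```

>>> {"name": "jog_arm", "arguments": {
  "series": [
    [0,0,0,0,0,0,0.5],
    [0,0,0,0,0,0,0.5],
    [0,0,0,0,0,0,0.5],
    [0,0,0,0,0,0,0.5],
    [0,0,0,0,0,0,0.5],
    [0,0,0,0,0,0,0.5],
    [0,0,0,0,0,0,0.5],
    [0,0,0,0,0,0,0.5]
  ],
  "grip_force": 20
}}

```text
clock: 2.9
eef_pos: [434.6, -130.5, 44.4]
eef_rot: [3.142, -0.0, -0.162]
wrist_force: [0.3, -0.3, 2.6]
finger_gap: 50.6
finger_force: 19.6
```

>>> {"name": "jog_arm", "arguments": {
  "series": [
    [0,0,0.25,0,0,0,0.5],
    [0,0,0.5,0,0,0,0.5],
    [0,0,0.75,0,0,0,0.5],
    [0,0,1,0,0,0,0.5],
    [0,0,1,0,0,0,0.5]
  ]
}}

```text
clock: 3.32
eef_pos: [436.4, -131.2, 169.4]
eef_rot: [3.14, -0.008, -0.162]
wrist_force: [1.1, -0.2, 0.1]
finger_gap: 50.6
finger_force: 19.6
```

>>> {"name": "jog_arm", "arguments": {
  "series": [
    [0.019,0.243,0,0,0,0.069,0.5],
    [0.037,0.487,0,0,0,0.138,0.5],
    [0.056,0.73,0,0,0,0.206,0.5],
    [0.0744,0.973,0,0,0,0.275,0.5]
  ]
}}

```text
clock: 3.65
eef_pos: [443.0, -12.5, 163.6]
eef_rot: [-3.141, 0.001, 0.275]
wrist_force: [0.4, -0.7, -0.9]
finger_gap: 50.8
finger_force: 19.6
```

>>> {"name": "jog_arm", "arguments": {
  "series": [
    [0.019,0.243,0,0,0,0.069,0.5],
    [0.037,0.487,0,0,0,0.138,0.5],
    [0.056,0.73,0,0,0,0.206,0.5],
    [0.0744,0.973,0,0,0,0.275,0.5]
  ]
}}

```text
clock: 3.98
eef_pos: [451.9, 104.5, 163.5]
eef_rot: [-3.141, 0.001, 0.707]
wrist_force: [-0.5, -0.8, -1.7]
finger_gap: 50.4
finger_force: 19.6
```

>>> {"name": "jog_arm", "arguments": {
  "series": [
    [0.019,0.243,0,0,0,0.069,0.5],
    [0.037,0.487,0,0,0,0.138,0.5],
    [0.056,0.73,0,0,0,0.206,0.5],
    [0.0744,0.973,0,0,0,0.275,0.5]
  ]
}}

```text
clock: 4.32
eef_pos: [460.8, 221.3, 163.4]
eef_rot: [-3.141, 0.001, 1.139]
wrist_force: [0.7, -0.4, -0.9]
finger_gap: 50.4
finger_force: 19.6
```

>>> {"name": "jog_arm", "arguments": {
  "series": [
    [0.019,0.243,0,0,0,0.069,0.5],
    [0.037,0.487,0,0,0,0.138,0.5],
    [0.056,0.73,0,0,0,0.206,0.5],
    [0.0744,0.973,0,0,0,0.275,0.5],
    [0.0744,0.973,0,0,0,0.275,0.5],
    [0.0744,0.973,0,0,0,0.275,0.5],
    [0.0744,0.973,0,0,0,0.275,0.5]
  ]
}}

```text
clock: 4.9
eef_pos: [469.9, 336.1, 163.4]
eef_rot: [-3.141, 0.001, 1.565]
wrist_force: [0.4, -0.1, 0.3]
finger_gap: 50.5
finger_force: 19.6
```

>>> {"name": "jog_arm", "arguments": {
  "series": [
    [0,-0.02,-0.2,0,0,0,0.5],
    [0,-0.02,-0.4,0,0,0,0.5],
    [0,-0.02,-0.6,0,0,0,0.5],
    [0,-0.02,-0.75,0,0,0,0.5],
    [0,-0.02,-0.85,0,0,0,0.5],
    [0,-0.02,-0.92,0,0,0,0.5],
    [0,-0.02,-0.92,0,0,0,0.5],
    [0,-0.02,-0.92,0,0,0,0.5]
  ]
}}

```text
clock: 5.57
eef_pos: [470.5, 334.0, 54.4]
eef_rot: [3.141, -0.0, 1.565]
wrist_force: [-0.1, 0.7, -0.5]
finger_gap: 50.5
finger_force: 19.8
```

>>> {"name": "jog_arm", "arguments": {
  "series": [
    [0,0.008,0,0,0,0,0.5],
    [0,0.016,0,0,0,0,0.5],
    [0,0.016,0,0,0,0,0.5],
    [0,0.016,0,0,0,0,0.5],
    [0,0.016,0,0,0,0,0.5]
  ]
}}

```text
clock: 5.98
eef_pos: [470.2, 336.2, 54.0]
eef_rot: [3.141, -0.0, 1.566]
wrist_force: [0.4, 0.2, -0.7]
finger_gap: 49.6
finger_force: 19.8
```

>>> {"name": "jog_arm", "arguments": {
  "series": [
    [0,0.009,0,0,0,0,0.5],
    [0,0.009,0,0,0,0,0.5],
    [0,0.009,0,0,0,0,0.5],
    [0,0.009,0,0,0,0,0.5]
  ]
}}

```text
clock: 6.32
eef_pos: [470.2, 337.0, 53.8]
eef_rot: [-3.142, 0.0, 1.566]
wrist_force: [-0.4, -2.1, 0.9]
finger_gap: 50.3
finger_force: 19.7
```

>>> {"name": "jog_arm", "arguments": {
  "series": [
    [0,0,-0.006,0,0,0,0.5],
    [0,0,-0.012,0,0,0,0.5],
    [0,0,-0.012,0,0,0,0.5],
    [0,0,-0.012,0,0,0,0.5],
    [0,0,-0.012,0,0,0,0.5]
  ]
}}

```text
clock: 6.73
eef_pos: [470.1, 337.1, 52.2]
eef_rot: [-3.141, 0.0, 1.566]
wrist_force: [0.2, -3.9, -0.6]
finger_gap: 50.0
finger_force: 19.7
```

The wall is touched at y≈337. Lower until the floor is felt, then release.

>>> {"name": "jog_arm", "arguments": {
  "series": [
    [0,-0.004,-0.005,0,0,0,0.5],
    [0,-0.004,-0.01,0,0,0,0.5],
    [0,-0.004,-0.01,0,0,0,0.5],
    [0,-0.004,-0.01,0,0,0,0.5]
  ]
}}

```text
clock: 7.07
eef_pos: [470.3, 337.0, 51.8]
eef_rot: [3.141, -0.001, 1.566]
wrist_force: [-1.9, -3.3, 6.7]
finger_gap: 50.2
finger_force: 19.7
```

>>> {"name": "jog_arm", "arguments": {
  "series": [
    [0,0,0,0,0,0,0.2],
    [0,0,0,0,0,0,0],
    [0,0,0,0,0,0,0],
    [0,0,0,0,0,0,0],
    [0,0,0,0,0,0,0],
    [0,0,0,0,0,0,0],
    [0,0,0,0,0,0,0]
  ]
}}

```text
clock: 7.65
eef_pos: [470.1, 336.8, 51.1]
eef_rot: [3.142, -0.0, 1.566]
wrist_force: [0.2, 0.2, 0.6]
finger_gap: 92.2
finger_force: 0.0
```

>>> {"name": "jog_arm", "arguments": {
  "series": [
    [0,0,0.2,0,0,0,0],
    [0,0,0.4,0,0,0,0],
    [0,0,0.7,0,0,0,0],
    [0,0,1,0,0,0,0],
    [0,0,1,0,0,0,0]
  ]
}}

```text
clock: 8.07
eef_pos: [472.2, 338.1, 178.4]
eef_rot: [3.133, -0.006, 1.566]
wrist_force: [0.5, 1.7, 1.1]
finger_gap: 94.2
finger_force: 0.0
```

>>> {"name": "jog_arm", "arguments": {
  "series": [
    [0.068,-0.247,0,0,0,-0.059,0],
    [0.136,-0.494,0,0,0,-0.118,0],
    [0.204,-0.74,0,0,0,-0.178,0],
    [0.2725,-0.987,0,0,0,-0.237,0]
  ]
}}

```text
clock: 8.4
eef_pos: [502.9, 217.1, 171.0]
eef_rot: [3.141, -0.0, 1.189]
wrist_force: [0.7, -0.6, 0.1]
finger_gap: 93.6
finger_force: 0.0
```

>>> {"name": "jog_arm", "arguments": {
  "series": [
    [0.068,-0.247,0,0,0,-0.059,0],
    [0.136,-0.494,0,0,0,-0.118,0],
    [0.204,-0.74,0,0,0,-0.178,0],
    [0.2725,-0.987,0,0,0,-0.237,0]
  ]
}}

```text
clock: 8.73
eef_pos: [535.7, 98.4, 171.1]
eef_rot: [3.141, -0.0, 0.816]
wrist_force: [-0.5, 0.1, 0.7]
finger_gap: 93.9
finger_force: 0.0
```

>>> {"name": "jog_arm", "arguments": {
  "series": [
    [0.068,-0.247,0,0,0,-0.059,0],
    [0.136,-0.494,0,0,0,-0.118,0],
    [0.204,-0.74,0,0,0,-0.178,0],
    [0.2725,-0.987,0,0,0,-0.237,0]
  ]
}}

```text
clock: 9.07
eef_pos: [568.5, -20.1, 171.0]
eef_rot: [3.142, -0.0, 0.444]
wrist_force: [1.2, 0.7, -0.5]
finger_gap: 94.2
finger_force: 0.0
```

>>> {"name": "jog_arm", "arguments": {
  "series": [
    [0.068,-0.247,0,0,0,-0.059,0],
    [0.136,-0.494,0,0,0,-0.118,0],
    [0.204,-0.74,0,0,0,-0.178,0],
    [0.2725,-0.987,0,0,0,-0.237,0],
    [0.2725,-0.987,0,0,0,-0.237,0],
    [0.2725,-0.987,0,0,0,-0.237,0],
    [0.2725,-0.987,0,0,0,-0.237,0]
  ]
}}

```text
clock: 9.65
eef_pos: [600.8, -136.6, 170.8]
eef_rot: [-3.141, 0.0, 0.078]
wrist_force: [-0.6, 0.7, 0.4]
finger_gap: 93.9
finger_force: 0.0
```

```bash
python3 - <<'E'
from h import *
import pickle
c=cam('top')
box_=c['frame'].copy();im=cv2.resize(box_,None,fx=1.5,fy=1.5,interpolation=cv2.INTER_CUBIC)
box(c,im,470.2,337,0,82,(0,255,0))
P=lambda h:0
save('t2.png',im[240:400,100:360],3)
E
```

```text
(no output)
```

View pics/t2.png

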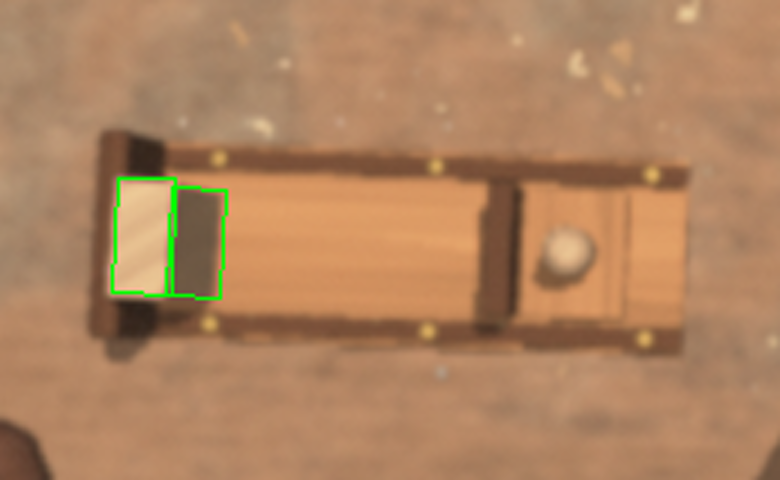

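block_82 stands upright against the wall, and the outline matches at (145,238) in the crop. Now grasp B (block_70).

>>> {"name": "jog_arm", "arguments": {
  "series": [
    [0,0,-0.3,0,0,0,0],
    [0,0,-0.57,0,0,0,0],
    [0,0,-0.57,0,0,0,0]
  ]
}}

```text
clock: 9.95
eef_pos: [598.1, -135.1, 96.9]
eef_rot: [-3.138, 0.008, 0.079]
wrist_force: [-0.4, -0.0, -0.7]
finger_gap: 94.1
finger_force: 0.0
```

>>> {"name": "jog_arm", "arguments": {
  "series": [
    [0,0,-0.2,0,0,0,0],
    [0,0,-0.4,0,0,0,0],
    [0,0,-0.57,0,0,0,0],
    [0,0,-0.57,0,0,0,0]
  ]
}}

```text
clock: 10.28
eef_pos: [599.6, -135.8, 32.1]
eef_rot: [-3.14, 0.004, 0.078]
wrist_force: [-0.2, 0.4, -0.8]
finger_gap: 93.9
finger_force: 0.0
```

>>> {"name": "jog_arm", "arguments": {
  "series": [
    [0,0,0,0,0,0,0.5],
    [0,0,0,0,0,0,0.5],
    [0,0,0,0,0,0,0.5],
    [0,0,0,0,0,0,0.5],
    [0,0,0,0,0,0,0.5],
    [0,0,0,0,0,0,0.5],
    [0,0,0,0,0,0,0.5],
    [0,0,0,0,0,0,0.5]
  ]
}}

```text
clock: 10.95
eef_pos: [601.0, -137.1, 34.6]
eef_rot: [3.142, -0.0, 0.077]
wrist_force: [-0.7, -0.7, 1.1]
finger_gap: 50.0
finger_force: 20.0
```

>>> {"name": "jog_arm", "arguments": {
  "series": [
    [0,0,0.25,0,0,0,0.5],
    [0,0,0.5,0,0,0,0.5],
    [0,0,0.75,0,0,0,0.5],
    [0,0,1,0,0,0,0.5],
    [0,0,1,0,0,0,0.5],
    [0,0,1,0,0,0,0.5]
  ]
}}

```text
clock: 11.45
eef_pos: [601.5, -137.2, 155.7]
eef_rot: [3.141, -0.003, 0.077]
wrist_force: [-0.4, 0.6, -1.6]
finger_gap: 49.8
finger_force: 20.0
```

>>> {"name": "jog_arm", "arguments": {
  "series": [
    [-0.068,0.232,0,0,0,0.059,0.5],
    [-0.136,0.464,0,0,0,0.118,0.5],
    [-0.204,0.695,0,0,0,0.178,0.5],
    [-0.2725,0.927,0,0,0,0.237,0.5]
  ]
}}

```text
clock: 11.78
eef_pos: [567.0, -24.7, 152.5]
eef_rot: [-3.14, 0.002, 0.453]
wrist_force: [0.4, 0.1, -0.5]
finger_gap: 49.8
finger_force: 20.0
```

>>> {"name": "jog_arm", "arguments": {
  "series": [
    [-0.068,0.232,0,0,0,0.059,0.5],
    [-0.136,0.464,0,0,0,0.118,0.5],
    [-0.204,0.695,0,0,0,0.178,0.5],
    [-0.2725,0.927,0,0,0,0.237,0.5]
  ]
}}

```text
clock: 12.12
eef_pos: [534.3, 86.6, 152.7]
eef_rot: [-3.14, 0.002, 0.826]
wrist_force: [-0.8, -1.0, -0.9]
finger_gap: 49.8
finger_force: 20.0
```

>>> {"name": "jog_arm", "arguments": {
  "series": [
    [-0.068,0.232,0,0,0,0.059,0.5],
    [-0.136,0.464,0,0,0,0.118,0.5],
    [-0.204,0.695,0,0,0,0.178,0.5],
    [-0.2725,0.927,0,0,0,0.237,0.5]
  ]
}}

```text
clock: 12.45
eef_pos: [501.6, 197.7, 152.7]
eef_rot: [-3.14, 0.002, 1.198]
wrist_force: [1.0, -0.4, -0.7]
finger_gap: 49.5
finger_force: 20.0
```

>>> {"name": "jog_arm", "arguments": {
  "series": [
    [-0.068,0.232,0,0,0,0.059,0.5],
    [-0.136,0.464,0,0,0,0.118,0.5],
    [-0.204,0.695,0,0,0,0.178,0.5],
    [-0.2725,0.927,0,0,0,0.237,0.5],
    [-0.2725,0.927,0,0,0,0.237,0.5],
    [-0.2725,0.927,0,0,0,0.237,0.5],
    [-0.2725,0.927,0,0,0,0.237,0.5]
  ]
}}

```text
clock: 13.03
eef_pos: [469.8, 307.3, 153.1]
eef_rot: [-3.14, 0.001, 1.565]
wrist_force: [-0.2, -0.3, -1.2]
finger_gap: 49.9
finger_force: 20.0
```

>>> {"name": "jog_arm", "arguments": {
  "series": [
    [0,0,-0.2,0,0,0,0.5],
    [0,0,-0.4,0,0,0,0.5],
    [0,0,-0.6,0,0,0,0.5],
    [0,0,-0.75,0,0,0,0.5],
    [0,0,-0.85,0,0,0,0.5],
    [0,0,-0.92,0,0,0,0.5],
    [0,0,-0.92,0,0,0,0.5],
    [0,0,-0.92,0,0,0,0.5]
  ]
}}

```text
clock: 13.7
eef_pos: [470.5, 307.6, 44.2]
eef_rot: [3.141, -0.0, 1.565]
wrist_force: [0.8, -0.8, -1.1]
finger_gap: 50.0
finger_force: 20.0
```

>>> {"name": "jog_arm", "arguments": {
  "series": [
    [0,0.01,0,0,0,0,0.5],
    [0,0.021,0,0,0,0,0.5],
    [0,0.021,0,0,0,0,0.5],
    [0,0.021,0,0,0,0,0.5],
    [0,0.021,0,0,0,0,0.5]
  ]
}}

```text
clock: 14.12
eef_pos: [470.2, 310.5, 44.1]
eef_rot: [3.141, -0.0, 1.566]
wrist_force: [-0.0, -0.3, -0.9]
finger_gap: 50.1
finger_force: 20.0
```

>>> {"name": "jog_arm", "arguments": {
  "series": [
    [0,0.007,0,0,0,0,0.5],
    [0,0.014,0,0,0,0,0.5],
    [0,0.014,0,0,0,0,0.5],
    [0,0.014,0,0,0,0,0.5]
  ]
}}

```text
clock: 14.45
eef_pos: [470.1, 311.9, 43.9]
eef_rot: [-3.141, 0.0, 1.566]
wrist_force: [0.2, -3.4, 0.5]
finger_gap: 49.9
finger_force: 20.0
```

>>> {"name": "jog_arm", "arguments": {
  "series": [
    [0,0,-0.007,0,0,0,0.5],
    [0,0,-0.015,0,0,0,0.5],
    [0,0,-0.018,0,0,0,0.5],
    [0,0,-0.018,0,0,0,0.5],
    [0,0,-0.018,0,0,0,0.5]
  ]
}}

```text
clock: 14.87
eef_pos: [470.2, 311.9, 41.8]
eef_rot: [-3.142, 0.0, 1.566]
wrist_force: [-0.3, -4.9, 2.0]
finger_gap: 49.8
finger_force: 20.0
```

>>> {"name": "jog_arm", "arguments": {
  "series": [
    [0,0,0,0,0,0,0.2],
    [0,0,0,0,0,0,0],
    [0,0,0,0,0,0,0],
    [0,0,0,0,0,0,0],
    [0,0,0,0,0,0,0],
    [0,0,0,0,0,0,0],
    [0,0,0,0,0,0,0]
  ]
}}

```text
clock: 15.45
eef_pos: [470.1, 312.2, 41.7]
eef_rot: [3.142, -0.0, 1.566]
wrist_force: [-0.0, -0.6, -0.3]
finger_gap: 92.4
finger_force: 0.0
```

>>> {"name": "jog_arm", "arguments": {
  "series": [
    [0,0,0.2,0,0,0,0],
    [0,0,0.4,0,0,0,0],
    [0,0,0.7,0,0,0,0],
    [0,0,1,0,0,0,0],
    [0,0,1,0,0,0,0]
  ]
}}

```text
clock: 15.87
eef_pos: [472.3, 313.4, 168.9]
eef_rot: [3.133, -0.005, 1.566]
wrist_force: [0.5, 0.4, 1.6]
finger_gap: 94.2
finger_force: 0.0
```

>>> {"name": "jog_arm", "arguments": {
  "series": [
    [0.026,-0.238,0,0,0,-0.068,0],
    [0.052,-0.476,0,0,0,-0.136,0],
    [0.077,-0.714,0,0,0,-0.204,0],
    [0.103,-0.952,0,0,0,-0.2715,0]
  ]
}}

```text
clock: 16.2
eef_pos: [482.4, 196.7, 161.6]
eef_rot: [3.141, -0.0, 1.134]
wrist_force: [0.4, 0.0, -0.7]
finger_gap: 93.9
finger_force: 0.0
```

>>> {"name": "jog_arm", "arguments": {
  "series": [
    [0.026,-0.238,0,0,0,-0.068,0],
    [0.052,-0.476,0,0,0,-0.136,0],
    [0.077,-0.714,0,0,0,-0.204,0],
    [0.103,-0.952,0,0,0,-0.2715,0]
  ]
}}

```text
clock: 16.53
eef_pos: [494.8, 82.3, 161.7]
eef_rot: [3.141, -0.0, 0.708]
wrist_force: [0.9, -0.0, -0.6]
finger_gap: 94.0
finger_force: 0.0
```

>>> {"name": "jog_arm", "arguments": {
  "series": [
    [0.026,-0.238,0,0,0,-0.068,0],
    [0.052,-0.476,0,0,0,-0.136,0],
    [0.077,-0.714,0,0,0,-0.204,0],
    [0.103,-0.952,0,0,0,-0.2715,0]
  ]
}}

```text
clock: 16.87
eef_pos: [507.2, -32.0, 161.7]
eef_rot: [3.142, -0.0, 0.281]
wrist_force: [0.8, -0.2, 0.5]
finger_gap: 94.0
finger_force: 0.0
```

>>> {"name": "jog_arm", "arguments": {
  "series": [
    [0.026,-0.238,0,0,0,-0.068,0],
    [0.052,-0.476,0,0,0,-0.136,0],
    [0.077,-0.714,0,0,0,-0.204,0],
    [0.103,-0.952,0,0,0,-0.2715,0],
    [0.103,-0.952,0,0,0,-0.2715,0],
    [0.103,-0.952,0,0,0,-0.2715,0],
    [0.103,-0.952,0,0,0,-0.2715,0]
  ]
}}

```text
clock: 17.45
eef_pos: [519.5, -144.5, 161.5]
eef_rot: [-3.141, 0.0, -0.139]
wrist_force: [-0.6, 0.7, -0.2]
finger_gap: 94.1
finger_force: 0.0
```

>>> {"name": "jog_arm", "arguments": {
  "series": [
    [0,0,-0.3,0,0,0,0],
    [0,0,-0.544,0,0,0,0],
    [0,0,-0.544,0,0,0,0]
  ]
}}

```text
clock: 17.7
eef_pos: [517.1, -142.8, 91.6]
eef_rot: [-3.14, 0.008, -0.138]
wrist_force: [0.1, 0.4, -0.9]
finger_gap: 94.5
finger_force: 0.0
```

>>> {"name": "jog_arm", "arguments": {
  "series": [
    [0,0,-0.2,0,0,0,0],
    [0,0,-0.4,0,0,0,0],
    [0,0,-0.544,0,0,0,0],
    [0,0,-0.544,0,0,0,0]
  ]
}}

```text
clock: 18.03
eef_pos: [518.6, -143.7, 29.6]
eef_rot: [-3.141, 0.004, -0.138]
wrist_force: [0.2, 0.3, 0.1]
finger_gap: 93.9
finger_force: 0.0
```

>>> {"name": "jog_arm", "arguments": {
  "series": [
    [0,0,0,0,0,0,0.5],
    [0,0,0,0,0,0,0.5],
    [0,0,0,0,0,0,0.5],
    [0,0,0,0,0,0,0.5],
    [0,0,0,0,0,0,0.5],
    [0,0,0,0,0,0,0.5],
    [0,0,0,0,0,0,0.5],
    [0,0,0,0,0,0,0.5]
  ]
}}

```text
clock: 18.7
eef_pos: [519.7, -144.9, 31.4]
eef_rot: [3.142, -0.0, -0.14]
wrist_force: [-0.5, 1.1, 2.4]
finger_gap: 49.7
finger_force: 20.0
```

>>> {"name": "jog_arm", "arguments": {
  "series": [
    [0,0,0.25,0,0,0,0.5],
    [0,0,0.5,0,0,0,0.5],
    [0,0,0.75,0,0,0,0.5],
    [0,0,1,0,0,0,0.5],
    [0,0,1,0,0,0,0.5],
    [0,0,1,0,0,0,0.5]
  ]
}}

```text
clock: 19.2
eef_pos: [520.1, -145.1, 152.4]
eef_rot: [3.141, -0.003, -0.14]
wrist_force: [0.4, -0.1, -0.6]
finger_gap: 49.9
finger_force: 20.0
```

>>> {"name": "jog_arm", "arguments": {
  "series": [
    [-0.026,0.223,0,0,0,0.068,0.5],
    [-0.052,0.446,0,0,0,0.136,0.5],
    [-0.077,0.668,0,0,0,0.204,0.5],
    [-0.103,0.891,0,0,0,0.2715,0.5]
  ]
}}

```text
clock: 19.53
eef_pos: [506.2, -36.8, 149.6]
eef_rot: [-3.141, 0.002, 0.291]
wrist_force: [0.3, 0.5, -0.9]
finger_gap: 49.4
finger_force: 20.0
```

>>> {"name": "jog_arm", "arguments": {
  "series": [
    [-0.026,0.223,0,0,0,0.068,0.5],
    [-0.052,0.446,0,0,0,0.136,0.5],
    [-0.077,0.668,0,0,0,0.204,0.5],
    [-0.103,0.891,0,0,0,0.2715,0.5]
  ]
}}

```text
clock: 19.87
eef_pos: [493.9, 70.2, 149.7]
eef_rot: [-3.14, 0.002, 0.718]
wrist_force: [0.2, 0.0, -0.7]
finger_gap: 49.4
finger_force: 20.0
```

>>> {"name": "jog_arm", "arguments": {
  "series": [
    [-0.026,0.223,0,0,0,0.068,0.5],
    [-0.052,0.446,0,0,0,0.136,0.5],
    [-0.077,0.668,0,0,0,0.204,0.5],
    [-0.103,0.891,0,0,0,0.2715,0.5]
  ]
}}

```text
clock: 20.2
eef_pos: [481.5, 177.0, 149.6]
eef_rot: [-3.14, 0.002, 1.145]
wrist_force: [0.6, 0.7, -0.9]
finger_gap: 50.0
finger_force: 20.0
```

>>> {"name": "jog_arm", "arguments": {
  "series": [
    [-0.026,0.223,0,0,0,0.068,0.5],
    [-0.052,0.446,0,0,0,0.136,0.5],
    [-0.077,0.668,0,0,0,0.204,0.5],
    [-0.103,0.891,0,0,0,0.2715,0.5],
    [-0.103,0.891,0,0,0,0.2715,0.5],
    [-0.103,0.891,0,0,0,0.2715,0.5],
    [-0.103,0.891,0,0,0,0.2715,0.5]
  ]
}}

```text
clock: 20.78
eef_pos: [469.8, 282.2, 150.1]
eef_rot: [-3.14, 0.001, 1.564]
wrist_force: [1.0, -0.9, 0.4]
finger_gap: 49.6
finger_force: 20.0
```

>>> {"name": "jog_arm", "arguments": {
  "series": [
    [0,0,-0.2,0,0,0,0.5],
    [0,0,-0.4,0,0,0,0.5],
    [0,0,-0.6,0,0,0,0.5],
    [0,0,-0.75,0,0,0,0.5],
    [0,0,-0.85,0,0,0,0.5],
    [0,0,-0.92,0,0,0,0.5],
    [0,0,-0.92,0,0,0,0.5],
    [0,0,-0.92,0,0,0,0.5]
  ]
}}

```text
clock: 21.45
eef_pos: [470.5, 282.6, 41.2]
eef_rot: [3.141, -0.0, 1.565]
wrist_force: [0.6, -0.3, -0.5]
finger_gap: 49.8
finger_force: 20.0
```

>>> {"name": "jog_arm", "arguments": {
  "series": [
    [0,0.01,0,0,0,0,0.5],
    [0,0.021,0,0,0,0,0.5],
    [0,0.021,0,0,0,0,0.5],
    [0,0.021,0,0,0,0,0.5],
    [0,0.021,0,0,0,0,0.5]
  ]
}}

```text
clock: 21.87
eef_pos: [470.2, 285.4, 41.0]
eef_rot: [3.141, -0.0, 1.566]
wrist_force: [1.0, 1.3, -0.7]
finger_gap: 49.9
finger_force: 20.0
```

>>> {"name": "jog_arm", "arguments": {
  "series": [
    [0,0.007,0,0,0,0,0.5],
    [0,0.014,0,0,0,0,0.5],
    [0,0.014,0,0,0,0,0.5],
    [0,0.014,0,0,0,0,0.5]
  ]
}}

```text
clock: 22.2
eef_pos: [470.2, 286.8, 40.8]
eef_rot: [-3.142, 0.0, 1.566]
wrist_force: [-1.2, -3.0, 2.0]
finger_gap: 49.5
finger_force: 20.0
```

>>> {"name": "jog_arm", "arguments": {
  "series": [
    [0,0,-0.007,0,0,0,0.5],
    [0,0,-0.015,0,0,0,0.5],
    [0,0,-0.018,0,0,0,0.5],
    [0,0,-0.018,0,0,0,0.5],
    [0,0,-0.018,0,0,0,0.5]
  ]
}}

```text
clock: 22.62
eef_pos: [470.2, 286.8, 38.6]
eef_rot: [3.142, 0.0, 1.566]
wrist_force: [0.8, -5.4, 1.8]
finger_gap: 49.8
finger_force: 20.0
```

>>> {"name": "jog_arm", "arguments": {
  "series": [
    [0,0,0,0,0,0,0.2],
    [0,0,0,0,0,0,0],
    [0,0,0,0,0,0,0],
    [0,0,0,0,0,0,0],
    [0,0,0,0,0,0,0],
    [0,0,0,0,0,0,0],
    [0,0,0,0,0,0,0]
  ]
}}

```text
clock: 23.2
eef_pos: [470.1, 287.1, 38.6]
eef_rot: [-3.142, -0.0, 1.566]
wrist_force: [-0.4, -0.2, 0.2]
finger_gap: 92.0
finger_force: 0.0
```

>>> {"name": "jog_arm", "arguments": {
  "series": [
    [0,0,0.2,0,0,0,0],
    [0,0,0.4,0,0,0,0],
    [0,0,0.7,0,0,0,0],
    [0,0,1,0,0,0,0],
    [0,0,1,0,0,0,0]
  ]
}}

```text
clock: 23.62
eef_pos: [472.4, 288.3, 165.6]
eef_rot: [3.133, -0.005, 1.566]
wrist_force: [0.7, -0.2, 1.1]
finger_gap: 94.1
finger_force: 0.0
```

>>> {"name": "jog_arm", "arguments": {
  "series": [
    [0.026,-0.165,0,0,0,-0.065,0],
    [0.053,-0.33,0,0,0,-0.13,0],
    [0.08,-0.494,0,0,0,-0.195,0],
    [0.106,-0.659,0,0,0,-0.26,0],
    [0.133,-0.824,0,0,0,-0.3257,0]
  ]
}}

```text
clock: 24.03
eef_pos: [486.1, 187.3, 158.5]
eef_rot: [3.142, -0.0, 1.049]
wrist_force: [0.3, 0.5, 0.1]
finger_gap: 94.2
finger_force: 0.0
```

>>> {"name": "jog_arm", "arguments": {
  "series": [
    [0.026,-0.165,0,0,0,-0.065,0],
    [0.053,-0.33,0,0,0,-0.13,0],
    [0.08,-0.494,0,0,0,-0.195,0],
    [0.106,-0.659,0,0,0,-0.26,0],
    [0.133,-0.824,0,0,0,-0.3257,0]
  ]
}}

```text
clock: 24.45
eef_pos: [502.1, 88.3, 158.5]
eef_rot: [3.142, -0.0, 0.538]
wrist_force: [0.1, 0.2, -0.2]
finger_gap: 94.1
finger_force: 0.0
```

>>> {"name": "jog_arm", "arguments": {
  "series": [
    [0.026,-0.165,0,0,0,-0.065,0],
    [0.053,-0.33,0,0,0,-0.13,0],
    [0.08,-0.494,0,0,0,-0.195,0],
    [0.106,-0.659,0,0,0,-0.26,0],
    [0.133,-0.824,0,0,0,-0.3257,0],
    [0.133,-0.824,0,0,0,-0.3257,0],
    [0.133,-0.824,0,0,0,-0.3257,0],
    [0.133,-0.824,0,0,0,-0.3257,0]
  ]
}}

```text
clock: 25.12
eef_pos: [517.9, -9.1, 158.5]
eef_rot: [-3.141, 0.0, 0.033]
wrist_force: [-0.4, -0.1, 0.7]
finger_gap: 93.7
finger_force: 0.0
```

>>> {"name": "jog_arm", "arguments": {
  "series": [
    [0,0,-0.3,0,0,0,0],
    [0,0,-0.573,0,0,0,0],
    [0,0,-0.573,0,0,0,0]
  ]
}}

```text
clock: 25.37
eef_pos: [515.0, -8.5, 84.7]
eef_rot: [-3.141, 0.008, 0.034]
wrist_force: [0.1, 0.2, -2.1]
finger_gap: 94.0
finger_force: 0.0
```

>>> {"name": "jog_arm", "arguments": {
  "series": [
    [0,0,-0.2,0,0,0,0],
    [0,0,-0.4,0,0,0,0],
    [0,0,-0.573,0,0,0,0],
    [0,0,-0.573,0,0,0,0]
  ]
}}

```text
clock: 25.7
eef_pos: [516.6, -8.8, 19.2]
eef_rot: [-3.141, 0.004, 0.033]
wrist_force: [-0.1, -0.5, 0.1]
finger_gap: 93.7
finger_force: 0.0
```

>>> {"name": "jog_arm", "arguments": {
  "series": [
    [0,0,0,0,0,0,0.5],
    [0,0,0,0,0,0,0.5],
    [0,0,0,0,0,0,0.5],
    [0,0,0,0,0,0,0.5],
    [0,0,0,0,0,0,0.5],
    [0,0,0,0,0,0,0.5],
    [0,0,0,0,0,0,0.5],
    [0,0,0,0,0,0,0.5]
  ]
}}

```text
clock: 26.37
eef_pos: [518.1, -9.6, 21.4]
eef_rot: [3.142, -0.0, 0.031]
wrist_force: [-0.2, 0.9, 3.2]
finger_gap: 49.5
finger_force: 20.0
```

>>> {"name": "jog_arm", "arguments": {
  "series": [
    [0,0,0.25,0,0,0,0.5],
    [0,0,0.5,0,0,0,0.5],
    [0,0,0.75,0,0,0,0.5],
    [0,0,1,0,0,0,0.5],
    [0,0,1,0,0,0,0.5],
    [0,0,1,0,0,0,0.5]
  ]
}}

```text
clock: 26.87
eef_pos: [518.6, -9.7, 142.3]
eef_rot: [3.141, -0.003, 0.031]
wrist_force: [0.3, 0.2, -0.8]
finger_gap: 49.3
finger_force: 20.0
```

>>> {"name": "jog_arm", "arguments": {
  "series": [
    [-0.026,0.149,0,0,0,0.065,0.5],
    [-0.053,0.297,0,0,0,0.13,0.5],
    [-0.08,0.446,0,0,0,0.195,0.5],
    [-0.106,0.594,0,0,0,0.26,0.5],
    [-0.133,0.743,0,0,0,0.3257,0.5]
  ]
}}

```text
clock: 27.28
eef_pos: [501.2, 80.2, 139.5]
eef_rot: [-3.14, 0.002, 0.547]
wrist_force: [0.2, 0.3, -0.7]
finger_gap: 49.2
finger_force: 20.0
```

>>> {"name": "jog_arm", "arguments": {
  "series": [
    [-0.026,0.149,0,0,0,0.065,0.5],
    [-0.053,0.297,0,0,0,0.13,0.5],
    [-0.08,0.446,0,0,0,0.195,0.5],
    [-0.106,0.594,0,0,0,0.26,0.5],
    [-0.133,0.743,0,0,0,0.3257,0.5]
  ]
}}

```text
clock: 27.7
eef_pos: [485.2, 169.4, 139.5]
eef_rot: [-3.14, 0.002, 1.059]
wrist_force: [-0.1, -0.0, -0.9]
finger_gap: 49.3
finger_force: 20.0
```

>>> {"name": "jog_arm", "arguments": {
  "series": [
    [-0.026,0.149,0,0,0,0.065,0.5],
    [-0.053,0.297,0,0,0,0.13,0.5],
    [-0.08,0.446,0,0,0,0.195,0.5],
    [-0.106,0.594,0,0,0,0.26,0.5],
    [-0.133,0.743,0,0,0,0.3257,0.5],
    [-0.133,0.743,0,0,0,0.3257,0.5],
    [-0.133,0.743,0,0,0,0.3257,0.5],
    [-0.133,0.743,0,0,0,0.3257,0.5]
  ]
}}

```text
clock: 28.37
eef_pos: [469.9, 257.2, 140.2]
eef_rot: [-3.14, 0.001, 1.563]
wrist_force: [-0.6, 0.0, -0.7]
finger_gap: 49.9
finger_force: 20.0
```

>>> {"name": "jog_arm", "arguments": {
  "series": [
    [0,0,-0.2,0,0,0,0.5],
    [0,0,-0.4,0,0,0,0.5],
    [0,0,-0.6,0,0,0,0.5],
    [0,0,-0.75,0,0,0,0.5],
    [0,0,-0.85,0,0,0,0.5],
    [0,0,-0.92,0,0,0,0.5],
    [0,0,-0.92,0,0,0,0.5],
    [0,0,-0.92,0,0,0,0.5]
  ]
}}

```text
clock: 29.03
eef_pos: [470.5, 257.7, 31.1]
eef_rot: [3.141, -0.0, 1.565]
wrist_force: [-0.9, -0.2, -0.6]
finger_gap: 49.6
finger_force: 20.0
```

>>> {"name": "jog_arm", "arguments": {
  "series": [
    [0,0.01,0,0,0,0,0.5],
    [0,0.021,0,0,0,0,0.5],
    [0,0.021,0,0,0,0,0.5],
    [0,0.021,0,0,0,0,0.5],
    [0,0.021,0,0,0,0,0.5]
  ]
}}

```text
clock: 29.45
eef_pos: [470.2, 260.5, 31.0]
eef_rot: [3.141, -0.0, 1.566]
wrist_force: [-0.0, 1.3, 0.7]
finger_gap: 49.8
finger_force: 20.0
```

>>> {"name": "jog_arm", "arguments": {
  "series": [
    [0,0.007,0,0,0,0,0.5],
    [0,0.014,0,0,0,0,0.5],
    [0,0.014,0,0,0,0,0.5],
    [0,0.014,0,0,0,0,0.5]
  ]
}}

```text
clock: 29.78
eef_pos: [470.2, 261.9, 30.7]
eef_rot: [-3.142, 0.0, 1.566]
wrist_force: [-0.4, -2.8, 1.6]
finger_gap: 49.4
finger_force: 20.0
```

>>> {"name": "jog_arm", "arguments": {
  "series": [
    [0,0,-0.007,0,0,0,0.5],
    [0,0,-0.015,0,0,0,0.5],
    [0,0,-0.018,0,0,0,0.5],
    [0,0,-0.018,0,0,0,0.5],
    [0,0,-0.018,0,0,0,0.5]
  ]
}}

```text
clock: 30.2
eef_pos: [470.2, 261.9, 28.5]
eef_rot: [-3.141, 0.0, 1.566]
wrist_force: [0.3, -5.3, 1.3]
finger_gap: 49.6
finger_force: 20.0
```

>>> {"name": "jog_arm", "arguments": {
  "series": [
    [0,0,0,0,0,0,0.2],
    [0,0,0,0,0,0,0],
    [0,0,0,0,0,0,0],
    [0,0,0,0,0,0,0],
    [0,0,0,0,0,0,0],
    [0,0,0,0,0,0,0],
    [0,0,0,0,0,0,0]
  ]
}}

```text
clock: 30.78
eef_pos: [470.1, 262.1, 28.5]
eef_rot: [3.142, -0.0, 1.566]
wrist_force: [-0.7, -0.3, 0.9]
finger_gap: 91.9
finger_force: 0.0
```

>>> {"name": "jog_arm", "arguments": {
  "series": [
    [0,0,0.2,0,0,0,0],
    [0,0,0.4,0,0,0,0],
    [0,0,0.7,0,0,0,0],
    [0,0,1,0,0,0,0],
    [0,0,1,0,0,0,0]
  ]
}}

```text
clock: 31.2
eef_pos: [472.5, 263.3, 155.4]
eef_rot: [3.133, -0.004, 1.566]
wrist_force: [0.7, 0.7, 1.3]
finger_gap: 94.0
finger_force: 0.0
```

>>> {"name": "jog_arm", "arguments": {
  "series": [
    [-0.008,-0.3,0,0,0,0,0],
    [-0.008,-0.6,0,0,0,0,0],
    [-0.008,-0.88,0,0,0,0,0],
    [-0.008,-0.88,0,0,0,0,0],
    [-0.008,-0.88,0,0,0,0,0],
    [-0.008,-0.88,0,0,0,0,0]
  ]
}}

```text
clock: 31.7
eef_pos: [469.3, 156.8, 148.6]
eef_rot: [3.141, -0.0, 1.565]
wrist_force: [-0.7, -0.4, -0.0]
finger_gap: 94.0
finger_force: 0.0
```

```bash
python3 - <<'E'
from h import *
c=cam('scene');save('s3.png',c['frame'][205:330,165:290],4.8)
E
```

```text
(no output)
```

View pics/s3.png

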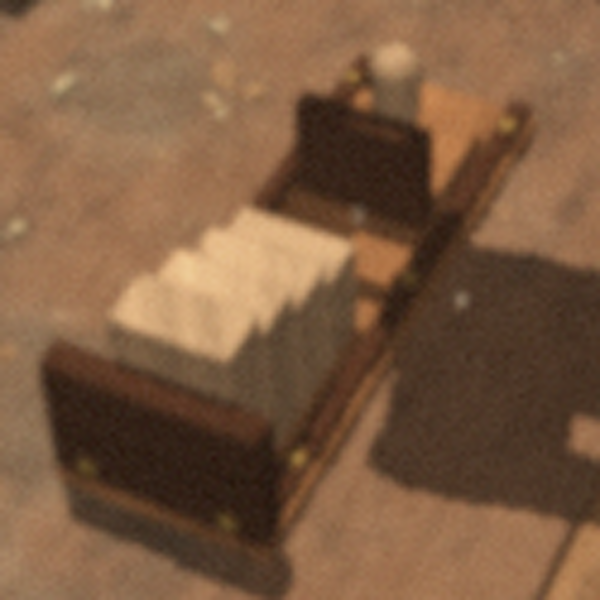

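All four stand in a tight descending row at the wall (110–350, 210–360 in the crop), and the stop is free behind them. Grip the knob and push.

>>> {"name": "jog_arm", "arguments": {
  "series": [
    [0,0,-0.25,0,0,0,0],
    [0,0,-0.5,0,0,0,0],
    [0,0,-0.75,0,0,0,0],
    [0,0,-0.897,0,0,0,0],
    [0,0,-0.897,0,0,0,0],
    [0,0,-0.897,0,0,0,0]
  ]
}}

```text
clock: 32.25
eef_pos: [468.9, 157.2, 40.7]
eef_rot: [-3.14, 0.0, 1.567]
wrist_force: [0.2, 0.6, 0.1]
finger_gap: 94.0
finger_force: 0.0
```

>>> {"name": "jog_arm", "arguments": {
  "series": [
    [0,0,0,0,0,0,0.9],
    [0,0,0,0,0,0,0.9],
    [0,0,0,0,0,0,0.9],
    [0,0,0,0,0,0,0.9],
    [0,0,0,0,0,0,0.9],
    [0,0,0,0,0,0,0.9],
    [0,0,0,0,0,0,0.9],
    [0,0,0,0,0,0,0.9]
  ]
}}

```text
clock: 32.92
eef_pos: [469.2, 156.5, 41.0]
eef_rot: [3.142, -0.0, 1.566]
wrist_force: [-0.0, 0.5, 0.1]
finger_gap: 44.3
finger_force: 0.0
```

>>> {"name": "jog_arm", "arguments": {
  "series": [
    [0,0.06,0,0,0,0,0.9],
    [0,0.12,0,0,0,0,0.9],
    [0,0.18,0,0,0,0,0.9],
    [0,0.24,0,0,0,0,0.9],
    [0,0.3,0,0,0,0,0.9],
    [0,0.36,0,0,0,0,0.9],
    [0,0.4,0,0,0,0,0.9],
    [0,0.4,0,0,0,0,0.9]
  ]
}}

```text
clock: 33.58
eef_pos: [469.1, 205.4, 40.9]
eef_rot: [3.142, -0.0, 1.567]
wrist_force: [0.1, -0.6, -0.1]
finger_gap: 9.3
finger_force: 0.0
```

The fingers hadn't closed before the push (gap 44), so look at what happened.

```bash
python3 - <<'E'
from h import *
a=cam('scene');w=wcam()
A=cv2.resize(a['frame'][195:325,165:295],(520,520),interpolation=cv2.INTER_CUBIC)
W=cv2.resize(w['frame'][0:384,170:350],(244,520),interpolation=cv2.INTER_CUBIC)
save('p4.png',np.hstack([A,W]))
print(manip.read_state())
E
```

```text
{'clock': 33.6833, 'joints': array([ 3.39694484e-01,  3.87498993e-01,  1.76936660e+00, -6.85507726e-05,
        9.84888985e-01,  3.44340217e-01]), 'qd': array([-8.96014985e-03, -2.85056975e-03,  4.99072340e-03, -6.32371213e-05,
       -1.52917190e-03, -1.37978221e-03]), 'effort': array([ 5.79888616e-01, -5.19673991e+01, -2.94372940e+01,  8.42890749e-02,
       -9.07247333e-03,  5.96499187e-02]), 'eef_pos': array([469.08899273, 204.57339352,  40.83088466]), 'eef_rot': array([-3.14145951e+00,  1.08421949e-04,  1.56618851e+00]), 'wrist_force': array([ 0.4350399 ,  0.03390519, -0.49793459]), 'moment': array([-0.01797926, -0.10826019,  0.00147135]), 'finger_force': 0.0, 'finger_gap': 9.261720407182686}
```

View pics/p4.png

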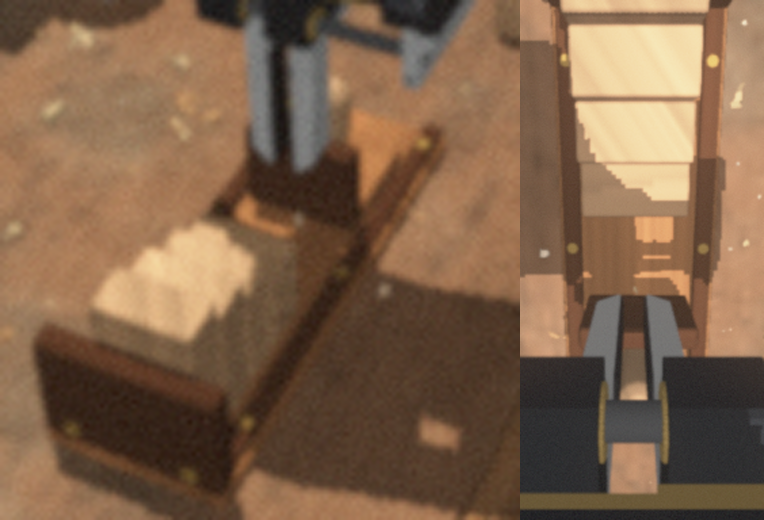

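```bash
python3 - <<'E'
from h import *
import pickle
S=pickle.load(open('scene.pkl','rb'))
for y in(193,210,225):print(y,[proj(S,[440,y,z]) for z in(58,14)],'knob top',proj(S,[469,y-37,70]))
print('tips',proj(S,[465,204.6,33]),[proj(S,[465,204.6,z]) for z in(58,)])
t=cam('top');A=t['frame'][150:260,80:230]
save('t5.png',A,5)
E
```

```text
193 [array([253.6, 235.2]), array([253.9, 251. ])] knob top [248.1 215.2]
210 [array([250. , 240.8]), array([250.3, 256.6])] knob top [244.5 220.4]
225 [array([246.7, 245.9]), array([247.1, 261.7])] knob top [241.2 225. ]
tips [239.9 244.4] [array([239.6, 235.4])]
```

View pics/t5.png

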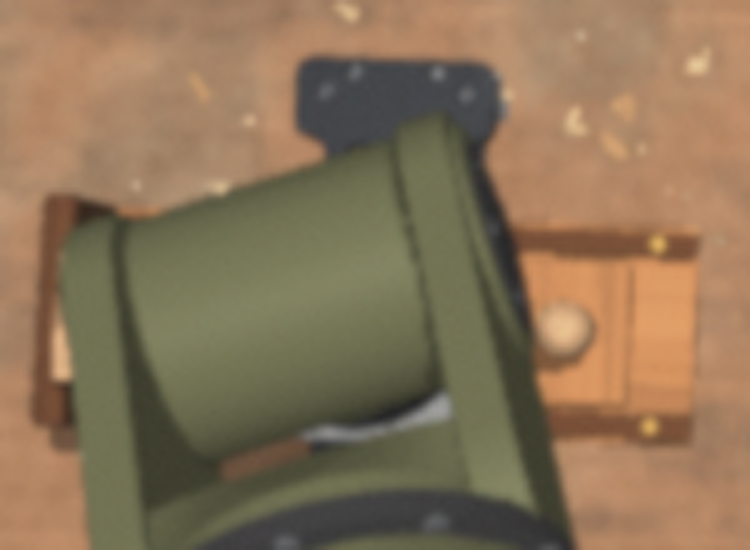

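```bash
python3 - <<'E'
from h import *
def ov(c,s):
    im=cv2.resize(c['frame'],None,fx=s,fy=s,interpolation=cv2.INTER_CUBIC)
    for y,col in((193.3,(0,255,0)),(225,(255,0,0))):
        for yy in(y,y-12):
            P=np.array([proj(c,[x,yy,z])*s for x,z in((440,8),(440,58),(500,58),(500,8))]).round().astype(int)
            cv2.polylines(im,[P],True,col,1)
    for x in(464,474):cv2.circle(im,tuple((proj(c,[x,204.6,33])*s).astype(int)),3,(0,255,255),-1)
    return im
c=cam('scene');A=ov(c,8)[1680:2080,1480:1980]
w=wcam();B=ov(w,2);print(B.shape,proj(w,[470,204,33])*2)
u,v=(proj(w,[470,204,33])*2).astype(int)
B=B[max(0,v-200):max(0,v-200)+400,u-150:u+150]
h=min(A.shape[0],B.shape[0]);save('o6.png',np.hstack([A[:h],B[:h]]))
E
```

```text
(768, 1024, 3) [507.6 435. ]
```

View pics/o6.png

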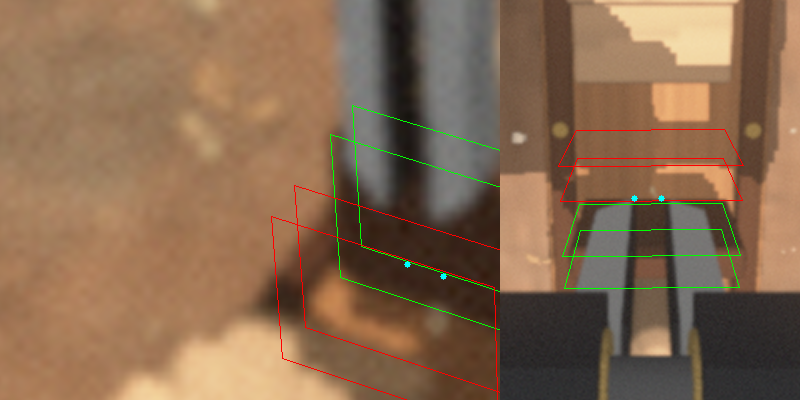

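The stop hasn't moved (the green outline fits). The fingers are in front of the plate and touching nothing. I'll lift, go back over the knob, and grip it with enough closing time.

>>> {"name": "jog_arm", "arguments": {
  "series": [
    [0,0,0.1,0,0,0,0.9],
    [0,0,0.25,0,0,0,0.9],
    [0,0,0.45,0,0,0,0.9],
    [0,0,0.6,0,0,0,0.9],
    [0,0,0.6,0,0,0,0.9]
  ]
}}

```text
clock: 34.25
eef_pos: [470.7, 204.7, 116.4]
eef_rot: [3.137, -0.002, 1.565]
wrist_force: [-0.4, -0.2, -0.3]
finger_gap: 9.5
finger_force: 0.0
```

>>> {"name": "jog_arm", "arguments": {
  "series": [
    [0,-0.2,0,0,0,0,0],
    [0,-0.4,0,0,0,0,0],
    [0,-0.4,0,0,0,0,0],
    [0,-0.4,0,0,0,0,0],
    [0,-0.4,0,0,0,0,0],
    [0,-0.4,0,0,0,0,0],
    [0,-0.4,0,0,0,0,0],
    [0,-0.4,0,0,0,0,0]
  ]
}}

```text
clock: 34.92
eef_pos: [469.1, 156.9, 112.7]
eef_rot: [-3.141, 0.0, 1.566]
wrist_force: [0.3, -0.2, 0.1]
finger_gap: 59.8
finger_force: 0.0
```

>>> {"name": "jog_arm", "arguments": {
  "series": [
    [0,0,0,0,0,0,0.1],
    [0,0,0,0,0,0,0.1],
    [0,0,0,0,0,0,0.1],
    [0,0,0,0,0,0,0.1]
  ]
}}

```text
clock: 35.25
eef_pos: [469.2, 156.5, 112.9]
eef_rot: [3.142, -0.0, 1.566]
wrist_force: [0.6, 0.0, -0.5]
finger_gap: 83.5
finger_force: 0.0
```

>>> {"name": "jog_arm", "arguments": {
  "series": [
    [0,0,-0.2,0,0,0,0.1],
    [0,0,-0.4,0,0,0,0.1],
    [0,0,-0.6,0,0,0,0.1],
    [0,0,-0.6,0,0,0,0.1],
    [0,0,-0.6,0,0,0,0.9],
    [0,0,-0.6,0,0,0,0.9],
    [0,0,-0.6,0,0,0,0.9],
    [0,0,-0.6,0,0,0,0.9]
  ]
}}

```text
clock: 35.92
eef_pos: [469.8, 156.6, 42.2]
eef_rot: [3.14, -0.001, 1.566]
wrist_force: [-0.4, 0.2, -0.5]
finger_gap: 61.5
finger_force: 0.0
```

>>> {"name": "jog_arm", "arguments": {
  "series": [
    [0,0,0,0,0,0,0.9],
    [0,0,0,0,0,0,0.9],
    [0,0,0,0,0,0,0.9],
    [0,0,0,0,0,0,0.9],
    [0,0,0,0,0,0,0.9],
    [0,0,0,0,0,0,0.9],
    [0,0,0,0,0,0,0.9],
    [0,0,0,0,0,0,0.9]
  ]
}}

```text
clock: 36.58
eef_pos: [470.8, 156.5, 41.2]
eef_rot: [3.138, -0.0, 1.566]
wrist_force: [11.3, -0.4, -5.8]
finger_gap: 20.2
finger_force: 20.0
```

>>> {"name": "jog_arm", "arguments": {
  "series": [
    [0.012,0.04,0,0,0,0,0.9],
    [0.012,0.1,0,0,0,0,0.9],
    [0.012,0.16,0,0,0,0,0.9],
    [0.012,0.22,0,0,0,0,0.9],
    [0.012,0.28,0,0,0,0,0.9],
    [0.012,0.34,0,0,0,0,0.9],
    [0.012,0.4,0,0,0,0,0.9],
    [0.012,0.4,0,0,0,0,0.9]
  ]
}}

```text
clock: 37.25
eef_pos: [471.4, 206.1, 41.1]
eef_rot: [3.139, -0.001, 1.567]
wrist_force: [8.3, 2.4, -3.1]
finger_gap: 19.5
finger_force: 20.0
```

>>> {"name": "jog_arm", "arguments": {
  "series": [
    [0,0.02,0,0,0,0,0.9],
    [0,0.04,0,0,0,0,0.9],
    [0,0.05,0,0,0,0,0.9],
    [0,0.05,0,0,0,0,0.9],
    [0,0.05,0,0,0,0,0.9]
  ]
}}

```text
clock: 37.67
eef_pos: [471.4, 211.2, 41.1]
eef_rot: [3.139, -0.001, 1.566]
wrist_force: [7.7, -0.5, -2.3]
finger_gap: 19.3
finger_force: 20.0
```

>>> {"name": "jog_arm", "arguments": {
  "series": [
    [0,0.009,0,0,0,0,0.9],
    [0,0.018,0,0,0,0,0.9],
    [0,0.018,0,0,0,0,0.9],
    [0,0.018,0,0,0,0,0.9]
  ]
}}

```text
clock: 38.0
eef_pos: [471.4, 211.8, 41.1]
eef_rot: [3.14, 0.002, 1.566]
wrist_force: [6.8, -13.1, 0.5]
finger_gap: 19.9
finger_force: 20.0
```

>>> {"name": "jog_arm", "arguments": {
  "series": [
    [0,0.009,0,0,0,0,0.9],
    [0,0.018,0,0,0,0,0.9],
    [0,0.018,0,0,0,0,0.9],
    [0,0.018,0,0,0,0,0.9]
  ]
}}

```text
clock: 38.33
eef_pos: [471.4, 214.0, 41.0]
eef_rot: [3.14, 0.002, 1.566]
wrist_force: [7.4, -12.4, 0.1]
finger_gap: 19.4
finger_force: 20.0
```

>>> {"name": "jog_arm", "arguments": {
  "series": [
    [0,0,0,0,0,0,0.4],
    [0,0,0,0,0,0,0.1],
    [0,0,0,0,0,0,0.1],
    [0,0,0,0,0,0,0.1],
    [0,0,0,0,0,0,0.1],
    [0,0,0,0,0,0,0.1],
    [0,0,0,0,0,0,0.1],
    [0,0,0,0,0,0,0.1]
  ]
}}

```text
clock: 39.0
eef_pos: [470.6, 214.8, 40.9]
eef_rot: [-3.142, -0.0, 1.566]
wrist_force: [-1.0, -0.1, -0.1]
finger_gap: 69.7
finger_force: 0.0
```

>>> {"name": "jog_arm", "arguments": {
  "series": [
    [0,0,0.2,0,0,0,0.1],
    [0,0,0.4,0,0,0,0.1],
    [0,0,0.7,0,0,0,0.1],
    [0,0,1,0,0,0,0.1],
    [0,0,1,0,0,0,0.1]
  ]
}}

```text
clock: 39.42
eef_pos: [473.0, 215.7, 167.6]
eef_rot: [3.133, -0.004, 1.566]
wrist_force: [-0.3, 0.3, 0.4]
finger_gap: 84.7
finger_force: 0.0
```

>>> {"name": "jog_arm", "arguments": {
  "series": [
    [0,-0.3,0,0,0,0,0.1],
    [0,-0.6,0,0,0,0,0.1],
    [0,-1,0,0,0,0,0.1],
    [0,-1,0,0,0,0,0.1]
  ]
}}

```text
clock: 39.75
eef_pos: [470.4, 90.6, 160.8]
eef_rot: [3.141, 0.001, 1.563]
wrist_force: [0.4, 0.3, -0.2]
finger_gap: 85.0
finger_force: 0.0
```

>>> {"name": "jog_arm", "arguments": {
  "series": [
    [0,-0.3,0,0,0,0,0.1],
    [0,-0.6,0,0,0,0,0.1],
    [0,-0.8,0,0,0,0,0.1],
    [0,-0.8,0,0,0,0,0.1],
    [0,-0.8,0,0,0,0,0.1]
  ]
}}

```text
clock: 40.17
eef_pos: [470.7, -1.8, 160.8]
eef_rot: [3.142, -0.0, 1.564]
wrist_force: [0.4, 0.3, -0.1]
finger_gap: 84.8
finger_force: 0.0
```

```bash
python3 - <<'E'
from h import *
t=cam('top');c=cam('scene')
A=cv2.resize(t['frame'][180:245,80:225],None,fx=5.5,fy=5.5,interpolation=cv2.INTER_CUBIC)
B=cv2.resize(c['frame'][205:325,165:290],None,fx=2,fy=2,interpolation=cv2.INTER_CUBIC)
C=np.zeros((240,A.shape[1],3),np.uint8);C[:,:B.shape[1]]=B
save('f7.png',np.vstack([A,C]))
E
```

```text
(no output)
```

View pics/f7.png

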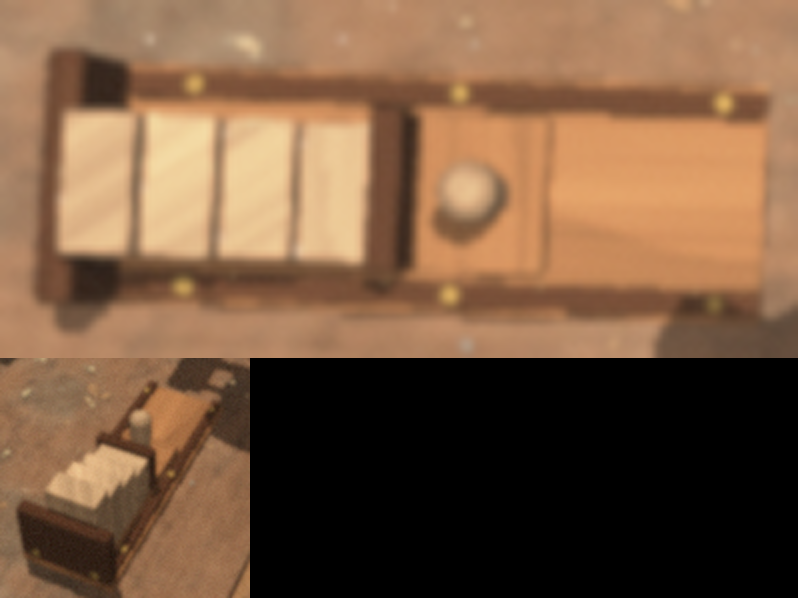

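```bash
python3 - <<'E'
from h import *
import pickle
T=pickle.load(open('top.pkl','rb'));cv=lambda P,o,s:(np.array(P,float)+.5)/s-.5+o
f=lambda p,z:at(T,*cv(p,[80,180],5.5),z)
print('knob',f((470,192),70),'stop',f((372,112),58),f((366,285),58),'46 right',f((369,125),54),'left',f((300,125),54),'82',f((135,112),90),f((60,112),90))
E
```

```text
knob [469.5 210.2  70. ] stop [497.8 248.6  58. ] [435.3 248.   58. ] 46 right [493.3 250.2  54. ] left [492.5 275.2  54. ] 82 [493.5 324.7  90. ] [492.8 350.7  90. ]
```

I'll give it one more gentle push from behind the knob with closed fingers, to be sure it's snug.

>>> {"name": "jog_arm", "arguments": {
  "series": [
    [0,0.25,0,0,0,0,1],
    [0,0.5,0,0,0,0,1],
    [0,0.74,0,0,0,0,1],
    [0,0.74,0,0,0,0,1]
  ]
}}

```text
clock: 40.6
eef_pos: [470.2, 92.2, 160.9]
eef_rot: [3.142, -0.001, 1.57]
wrist_force: [0.7, 0.0, -0.2]
finger_gap: 61.4
finger_force: 0.0
```

>>> {"name": "jog_arm", "arguments": {
  "series": [
    [0,0.25,0,0,0,0,1],
    [0,0.5,0,0,0,0,1],
    [0,0.74,0,0,0,0,1],
    [0,0.74,0,0,0,0,1],
    [0,0.74,0,0,0,0,1],
    [0,0.74,0,0,0,0,1],
    [0,0.74,0,0,0,0,1],
    [0,0.74,0,0,0,0,1]
  ]
}}

```text
clock: 41.27
eef_pos: [470.7, 175.7, 161.0]
eef_rot: [3.142, 0.0, 1.565]
wrist_force: [-0.6, -0.1, 0.5]
finger_gap: 8.0
finger_force: 0.0
```

>>> {"name": "jog_arm", "arguments": {
  "series": [
    [0,0,-0.25,0,0,0,1],
    [0,0,-0.5,0,0,0,1],
    [0,0,-0.75,0,0,0,1],
    [0,0,-0.94,0,0,0,1],
    [0,0,-0.94,0,0,0,1],
    [0,0,-0.94,0,0,0,1]
  ]
}}

```text
clock: 41.77
eef_pos: [470.5, 175.8, 48.1]
eef_rot: [-3.14, 0.0, 1.565]
wrist_force: [0.1, -0.8, 0.5]
finger_gap: 0.6
finger_force: 0.0
```

>>> {"name": "jog_arm", "arguments": {
  "series": [
    [0,0.02,0,0,0,0,1],
    [0,0.04,0,0,0,0,1],
    [0,0.06,0,0,0,0,1],
    [0,0.08,0,0,0,0,1],
    [0,0.1,0,0,0,0,1],
    [0,0.1,0,0,0,0,1],
    [0,0.1,0,0,0,0,1]
  ]
}}

```text
clock: 42.35
eef_pos: [470.6, 188.6, 48.2]
eef_rot: [3.141, -0.0, 1.566]
wrist_force: [-0.5, -0.5, -0.1]
finger_gap: 0.6
finger_force: 0.0
```

>>> {"name": "jog_arm", "arguments": {
  "series": [
    [0,0.01,0,0,0,0,1],
    [0,0.02,0,0,0,0,1],
    [0,0.03,0,0,0,0,1],
    [0,0.03,0,0,0,0,1],
    [0,0.03,0,0,0,0,1]
  ]
}}

```text
clock: 42.77
eef_pos: [470.6, 192.0, 48.1]
eef_rot: [-3.141, 0.0, 1.566]
wrist_force: [0.2, -0.0, -0.2]
finger_gap: 0.6
finger_force: 0.0
```

>>> {"name": "jog_arm", "arguments": {
  "series": [
    [0,0.008,0,0,0,0,1],
    [0,0.016,0,0,0,0,1],
    [0,0.016,0,0,0,0,1],
    [0,0.016,0,0,0,0,1]
  ]
}}

```text
clock: 43.1
eef_pos: [470.6, 194.0, 48.1]
eef_rot: [-3.142, 0.0, 1.566]
wrist_force: [0.0, -0.2, 0.5]
finger_gap: 0.4
finger_force: 0.0
```

>>> {"name": "jog_arm", "arguments": {
  "series": [
    [0,0.008,0,0,0,0,1],
    [0,0.016,0,0,0,0,1],
    [0,0.016,0,0,0,0,1],
    [0,0.016,0,0,0,0,1]
  ]
}}

```text
clock: 43.43
eef_pos: [470.6, 195.9, 48.1]
eef_rot: [3.142, 0.0, 1.566]
wrist_force: [-0.7, 0.4, 0.4]
finger_gap: 0.8
finger_force: 0.0
```

>>> {"name": "jog_arm", "arguments": {
  "series": [
    [0,0.01,0,0,0,0,1],
    [0,0.02,0,0,0,0,1],
    [0,0.025,0,0,0,0,1],
    [0,0.025,0,0,0,0,1],
    [0,0.025,0,0,0,0,1]
  ]
}}

```text
clock: 43.85
eef_pos: [470.7, 198.8, 48.2]
eef_rot: [3.141, 0.0, 1.566]
wrist_force: [0.4, -1.1, 1.6]
finger_gap: 0.5
finger_force: 0.6
```

```bash
python3 - <<'E'
from h import *
w=wcam();c=cam('scene')
A=cv2.resize(w['frame'][80:384,160:352],(380,600),interpolation=cv2.INTER_CUBIC)
B=cv2.resize(c['frame'][190:310,190:274],(420,600),interpolation=cv2.INTER_CUBIC)
save('g8.png',np.hstack([A,B]))
E
```

```text
(no output)
```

View pics/g8.png

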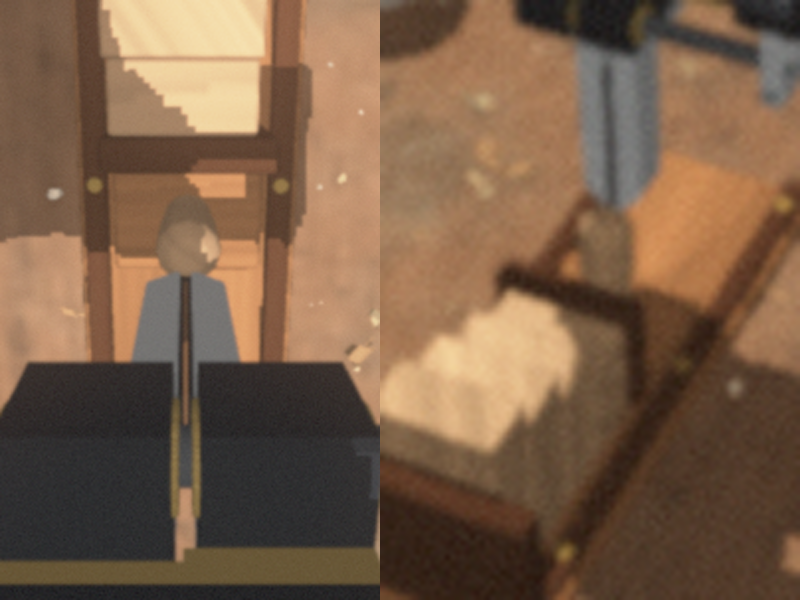

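The fingers just reach the back of the knob at y≈199, so the knob is at ≈213, which fits snug. Press a little.

>>> {"name": "jog_arm", "arguments": {
  "series": [
    [0,0.008,0,0,0,0,1],
    [0,0.016,0,0,0,0,1],
    [0,0.016,0,0,0,0,1],
    [0,0.016,0,0,0,0,1]
  ]
}}

```text
clock: 44.28
eef_pos: [470.8, 200.9, 48.4]
eef_rot: [3.141, -0.0, 1.566]
wrist_force: [-1.2, -1.9, 5.3]
finger_gap: 0.2
finger_force: 3.3
```

>>> {"name": "jog_arm", "arguments": {
  "series": [
    [0,0.008,0,0,0,0,1],
    [0,0.014,0,0,0,0,1],
    [0,0.014,0,0,0,0,1],
    [0,0.014,0,0,0,0,1]
  ]
}}

```text
clock: 44.62
eef_pos: [471.1, 202.4, 48.8]
eef_rot: [3.14, -0.0, 1.566]
wrist_force: [-1.2, -3.0, 8.2]
finger_gap: 0.8
finger_force: 4.3
```

>>> {"name": "jog_arm", "arguments": {
  "series": [
    [0,0.007,0,0,0,0,1],
    [0,0.014,0,0,0,0,1],
    [0,0.014,0,0,0,0,1],
    [0,0.014,0,0,0,0,1]
  ]
}}

```text
clock: 44.95
eef_pos: [471.3, 203.9, 49.0]
eef_rot: [3.14, 0.0, 1.566]
wrist_force: [-0.4, -5.5, 10.0]
finger_gap: 0.7
finger_force: 5.0
```

```bash
python3 - <<'E'
from h import *
w=wcam();t=cam('top')
g=cv2.cvtColor(w['frame'],cv2.COLOR_RGB2GRAY)
# profile along centre columns: block46 top -> stop plate edge
us=[proj(w,[455,y,54]) for y in(275,250)];print('pred block46 edges',us,'plate face z58 at 249/247',proj(w,[455,249,58]),proj(w,[455,247,58]))
u=int(us[1][0]);print(u,g[115:185,u-3:u+4].mean(1).round().astype(int).tolist())
E
```

```text
pred block46 edges [array([226.7, 120.2]), array([227.8, 158.8])] plate face z58 at 249/247 [227.3 161.3] [227.4 164.3]
227 [209, 200, 178, 140, 134, 138, 138, 138, 138, 138, 137, 137, 136, 136, 135, 133, 132, 132, 132, 131, 133, 134, 134, 135, 136, 137, 137, 138, 137, 137, 137, 137, 137, 137, 137, 138, 136, 136, 137, 132, 118, 91, 69, 66, 69, 69, 69, 69, 68, 67, 67, 67, 67, 66, 65, 67, 67, 67, 65, 70, 85, 101, 105, 107, 107, 108, 109, 105, 103, 102]
```

5.5 N on the knob exceeds the stop's friction, and no gap shows between the plate and block_46, so it's snug. Back off, retreat and hand in.

>>> {"name": "jog_arm", "arguments": {
  "series": [
    [0,-0.05,0,0,0,0,1],
    [0,-0.15,0,0,0,0,1],
    [0,-0.2,0.2,0,0,0,1],
    [0,-0.2,0.6,0,0,0,1],
    [0,-0.2,1,0,0,0,1],
    [0,-0.2,1,0,0,0,1]
  ]
}}

```text
clock: 45.55
eef_pos: [472.3, 180.7, 173.9]
eef_rot: [3.135, -0.003, 1.566]
wrist_force: [0.4, 0.2, 1.2]
finger_gap: 0.6
finger_force: 0.0
```

>>> {"name": "jog_arm", "arguments": {
  "series": [
    [0,-0.3,0,0,0,0,1],
    [0,-0.6,0,0,0,0,1],
    [0,-1,0,0,0,0,1],
    [0,-1,0,0,0,0,1]
  ]
}}

```text
clock: 45.88
eef_pos: [470.4, 56.2, 168.2]
eef_rot: [3.141, 0.001, 1.563]
wrist_force: [0.3, 0.9, 0.2]
finger_gap: 0.2
finger_force: 0.0
```

>>> {"name": "jog_arm", "arguments": {
  "series": [
    [0,-0.3,0,0,0,0,1],
    [0,-0.6,0,0,0,0,1],
    [0,-0.7,0,0,0,0,1],
    [0,-0.7,0,0,0,0,1],
    [0,-0.7,0,0,0,0,1],
    [0,-0.7,0,0,0,0,1]
  ]
}}

```text
clock: 46.38
eef_pos: [470.7, -22.9, 168.1]
eef_rot: [-3.142, -0.0, 1.566]
wrist_force: [0.2, -0.1, 0.3]
finger_gap: 0.5
finger_force: 0.0
```

```bash
python3 - <<'E'
from h import *
t=cam('top');A=cv2.resize(t['frame'][135:255,80:380],None,fx=2.65,fy=2.65,interpolation=cv2.INTER_CUBIC)
B=cv2.resize(t['frame'][190:235,85:195],(784,280),interpolation=cv2.INTER_CUBIC)
B=cv2.copyMakeBorder(B,0,0,0,A.shape[1]-784,cv2.BORDER_CONSTANT);save('z9.png',np.vstack([A[:318],B]))
E
```

```text
(no output)
```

View pics/z9.png

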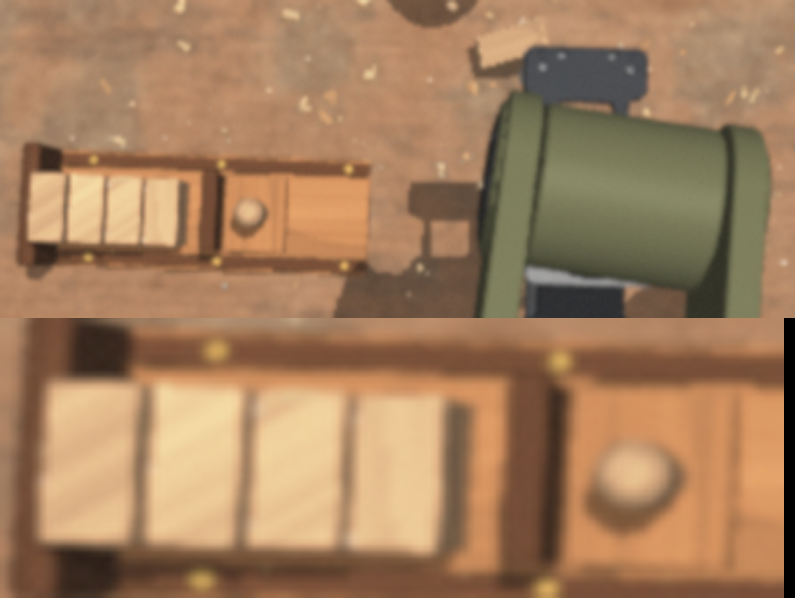

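The retreat dragged the stop back about 18 mm: the plate is now at (210,210) in the overview, with a gap to block_46. The blocks are still fine. The closed fingertips evidently reach less low than the frame says and rode on the knob's dome. I'll go down lower behind the knob, feeling for the height, push there, then lift straight up without dragging.

>>> {"name": "jog_arm", "arguments": {
  "series": [
    [0,0.3,0,0,0,0,1],
    [0,0.6,0,0,0,0,1],
    [0,0.79,0,0,0,0,1],
    [0,0.79,0,0,0,0,1]
  ]
}}

```text
clock: 46.77
eef_pos: [470.2, 75.2, 168.1]
eef_rot: [3.142, -0.001, 1.57]
wrist_force: [0.2, -1.4, 0.4]
finger_gap: 0.8
finger_force: 0.0
```

>>> {"name": "jog_arm", "arguments": {
  "series": [
    [0,0.3,0,0,0,0,1],
    [0,0.6,0,0,0,0,1],
    [0,0.79,0,0,0,0,1],
    [0,0.79,-0.3,0,0,0,1],
    [0,0.79,-0.6,0,0,0,1],
    [0,0.79,-0.9,0,0,0,1],
    [0,0.79,-1,0,0,0,1],
    [0,0.79,-1,0,0,0,1]
  ]
}}

```text
clock: 47.43
eef_pos: [468.6, 165.8, 45.1]
eef_rot: [-3.136, 0.001, 1.567]
wrist_force: [-0.1, 1.1, -0.2]
finger_gap: 0.6
finger_force: 0.0
```

>>> {"name": "jog_arm", "arguments": {
  "series": [
    [0,0,-0.03,0,0,0,1],
    [0,0,-0.06,0,0,0,1],
    [0,0,-0.09,0,0,0,1],
    [0,0,-0.12,0,0,0,1],
    [0,0,-0.15,0,0,0,1],
    [0,0,-0.15,0,0,0,1],
    [0,0,-0.15,0,0,0,1]
  ]
}}

```text
clock: 48.02
eef_pos: [470.7, 165.7, 30.1]
eef_rot: [3.142, -0.0, 1.566]
wrist_force: [-0.6, 1.4, 0.3]
finger_gap: 0.3
finger_force: 0.0
```

```bash
cat > knob.py <<'E'
from h import *
# knob by circle search in the top view around the rack axis; stop position from it
t=cam('top');g=cv2.cvtColor(t['frame'],cv2.COLOR_RGB2GRAY)
G=cv2.resize(g[195:240,150:205],None,fx=8,fy=8,interpolation=cv2.INTER_CUBIC)
k=cv2.HoughCircles(cv2.GaussianBlur(G,(9,9),2),cv2.HOUGH_GRADIENT,1,40,param1=60,param2=15,minRadius=35,maxRadius=65)
for a in (k[0][:3] if k is not None else []):print('circle',at(t,a[0]/8+150,a[1]/8+195,68),a[2])
s=cam('scene');b=s['frame'].astype(int);m=((b[:,:,2]>=b[:,:,0]-5)&(b.sum(2)>230))
for r in range(215,256,2):
    c=np.where(m[r,220:262])[0];print(r,len(c),(c.min()+220,c.max()+220) if len(c) else '',end='; ')
E
python3 knob.py;python3 - <<'E'
from h import *
s=manip.read_state();c=cam('scene');x,y,z=s['eef_pos'];print([ (dz,proj(c,[x,y,z+dz]).tolist()) for dz in(-8,0,8,16)])
E
```

```text
215 12 (np.int64(240), np.int64(251)); 217 12 (np.int64(240), np.int64(251)); 219 12 (np.int64(240), np.int64(251)); 221 10 (np.int64(241), np.int64(250)); 223 8 (np.int64(241), np.int64(248)); 225 3 (np.int64(243), np.int64(246)); 227 0 ; 229 0 ; 231 0 ; 233 0 ; 235 0 ; 237 0 ; 239 0 ; 241 0 ; 243 0 ; 245 0 ; 247 0 ; 249 0 ; 251 0 ; 253 0 ; 255 0 ; [(-8, [245.8, 235.1]), (0, [245.7, 232.3]), (8, [245.6, 229.4]), (16, [245.5, 226.6])]
```

>>> {"name": "jog_arm", "arguments": {
  "series": [
    [0,0,-0.02,0,0,0,1],
    [0,0,-0.04,0,0,0,1],
    [0,0,-0.06,0,0,0,1],
    [0,0,-0.06,0,0,0,1],
    [0,0,-0.06,0,0,0,1]
  ]
}}

```text
clock: 48.58
eef_pos: [470.5, 165.7, 22.7]
eef_rot: [-3.141, 0.0, 1.566]
wrist_force: [0.3, 0.5, -0.3]
finger_gap: 0.5
finger_force: 0.0
```

>>> {"name": "jog_arm", "arguments": {
  "series": [
    [0,0,-0.02,0,0,0,1],
    [0,0,-0.03,0,0,0,1],
    [0,0,-0.03,0,0,0,1],
    [0,0,-0.03,0,0,0,1]
  ]
}}

```text
clock: 48.92
eef_pos: [470.6, 165.7, 19.2]
eef_rot: [-3.141, 0.0, 1.566]
wrist_force: [-0.1, 0.8, 0.3]
finger_gap: 0.5
finger_force: 0.0
```

>>> {"name": "jog_arm", "arguments": {
  "series": [
    [0,0,0.04,0,0,0,1],
    [0,0.04,0.04,0,0,0,1],
    [0,0.07,0.04,0,0,0,1],
    [0,0.1,0.04,0,0,0,1],
    [0,0.1,0.04,0,0,0,1]
  ]
}}

```text
clock: 49.33
eef_pos: [470.7, 178.3, 24.2]
eef_rot: [3.141, 0.0, 1.566]
wrist_force: [0.0, 0.1, -0.4]
finger_gap: 0.6
finger_force: 0.0
```

>>> {"name": "jog_arm", "arguments": {
  "series": [
    [0,0.02,0,0,0,0,1],
    [0,0.04,0,0,0,0,1],
    [0,0.05,0,0,0,0,1],
    [0,0.05,0,0,0,0,1]
  ]
}}

```text
clock: 49.67
eef_pos: [470.7, 183.9, 24.1]
eef_rot: [3.141, -0.0, 1.566]
wrist_force: [0.5, -0.7, 1.2]
finger_gap: 0.6
finger_force: 0.5
```

>>> {"name": "jog_arm", "arguments": {
  "series": [
    [0,0.015,0,0,0,0,1],
    [0,0.03,0,0,0,0,1],
    [0,0.03,0,0,0,0,1],
    [0,0.03,0,0,0,0,1]
  ]
}}

```text
clock: 50.0
eef_pos: [470.6, 187.5, 24.1]
eef_rot: [-3.142, -0.0, 1.566]
wrist_force: [1.6, -0.5, 0.1]
finger_gap: 0.2
finger_force: 0.4
```

```bash
cat > stop.py <<'E'
from h import *
import sys,os
# scene view: match the stop plate's front (patch) against renderings is overkill: track the knob+plate by template vs. snug/initial pictures
c=cam('scene');g=c['frame'].astype(float).sum(2)/3
# brightness along the line x=455, on rack floor z=8 -> plate lower edge; sample y from 180 to 252
ys=np.arange(180,256,2);
for z in(40,):
    print('z',z,[(int(y),int(cv2.getRectSubPix(g.astype(np.float32),(3,3),tuple(map(float,proj(c,[495,y,58])))).mean())) for y in ys])
w=wcam();g=(w['frame'].astype(np.float32).sum(2)/3)
print('wrist',[(int(y),int(cv2.getRectSubPix(g,(3,3),tuple(map(float,proj(w,[447,y,58])))).mean())) for y in np.arange(190,300,3)])
E
python3 stop.py
```

```text
z 40 [(180, 123), (182, 121), (184, 118), (186, 117), (188, 117), (190, 118), (192, 120), (194, 119), (196, 120), (198, 120), (200, 121), (202, 119), (204, 119), (206, 120), (208, 120), (210, 120), (212, 120), (214, 120), (216, 119), (218, 119), (220, 119), (222, 120), (224, 118), (226, 117), (228, 110), (230, 103), (232, 90), (234, 79), (236, 72), (238, 66), (240, 63), (242, 59), (244, 54), (246, 51), (248, 57), (250, 66), (252, 82), (254, 92)]
wrist [(190, 150), (193, 148), (196, 147), (199, 147), (202, 115), (205, 91), (208, 92), (211, 91), (214, 91), (217, 92), (220, 93), (223, 92), (226, 90), (229, 91), (232, 92), (235, 65), (238, 62), (241, 64), (244, 65), (247, 57), (250, 89), (253, 108), (256, 115), (259, 116), (262, 113), (265, 114), (268, 113), (271, 114), (274, 113), (277, 96), (280, 136), (283, 135), (286, 136), (289, 134), (292, 131), (295, 128), (298, 139)]
```

The wrist view puts the plate's top at y≈235–248 and block_46 starting at ≈250, so the stop has travelled back up. Keep creeping until force builds.

>>> {"name": "jog_arm", "arguments": {
  "series": [
    [0,0.008,0,0,0,0,1],
    [0,0.016,0,0,0,0,1],
    [0,0.016,0,0,0,0,1],
    [0,0.016,0,0,0,0,1]
  ]
}}

```text
clock: 50.43
eef_pos: [470.5, 189.2, 24.1]
eef_rot: [-3.141, 0.0, 1.566]
wrist_force: [-0.6, -2.1, -0.2]
finger_gap: 0.4
finger_force: 0.8
```

```bash
python3 stop.py | tail -1
```

```text
wrist [(190, 149), (193, 149), (196, 147), (199, 146), (202, 144), (205, 94), (208, 92), (211, 91), (214, 92), (217, 92), (220, 90), (223, 91), (226, 91), (229, 90), (232, 90), (235, 87), (238, 61), (241, 63), (244, 65), (247, 63), (250, 70), (253, 104), (256, 117), (259, 113), (262, 112), (265, 111), (268, 113), (271, 114), (274, 111), (277, 98), (280, 136), (283, 136), (286, 137), (289, 135), (292, 131), (295, 129), (298, 140)]
```

>>> {"name": "jog_arm", "arguments": {
  "series": [
    [0,0.008,0,0,0,0,1],
    [0,0.016,0,0,0,0,1],
    [0,0.016,0,0,0,0,1],
    [0,0.016,0,0,0,0,1]
  ]
}}

```text
clock: 50.87
eef_pos: [470.5, 191.2, 24.0]
eef_rot: [-3.141, -0.0, 1.566]
wrist_force: [-0.1, -2.0, -0.3]
finger_gap: 0.2
finger_force: 0.8
```

```bash
python3 stop.py | tail -1
```

```text
wrist [(190, 145), (193, 149), (196, 147), (199, 146), (202, 146), (205, 132), (208, 91), (211, 92), (214, 90), (217, 91), (220, 92), (223, 91), (226, 90), (229, 90), (232, 89), (235, 88), (238, 77), (241, 63), (244, 63), (247, 65), (250, 60), (253, 103), (256, 117), (259, 115), (262, 112), (265, 109), (268, 113), (271, 115), (274, 113), (277, 100), (280, 135), (283, 135), (286, 136), (289, 134), (292, 132), (295, 129), (298, 134)]
```

>>> {"name": "jog_arm", "arguments": {
  "series": [
    [0,0.007,0,0,0,0,1],
    [0,0.014,0,0,0,0,1],
    [0,0.014,0,0,0,0,1],
    [0,0.014,0,0,0,0,1]
  ]
}}

```text
clock: 51.3
eef_pos: [470.6, 192.9, 24.1]
eef_rot: [-3.141, -0.0, 1.566]
wrist_force: [0.6, -1.6, -0.4]
finger_gap: 0.2
finger_force: 0.8
```

```bash
python3 stop.py | tail -1
```

```text
wrist [(190, 144), (193, 146), (196, 148), (199, 146), (202, 146), (205, 144), (208, 115), (211, 91), (214, 90), (217, 90), (220, 90), (223, 89), (226, 91), (229, 89), (232, 89), (235, 89), (238, 88), (241, 62), (244, 63), (247, 63), (250, 64), (253, 93), (256, 117), (259, 116), (262, 112), (265, 107), (268, 111), (271, 114), (274, 114), (277, 101), (280, 135), (283, 134), (286, 134), (289, 134), (292, 134), (295, 128), (298, 130)]
```

>>> {"name": "jog_arm", "arguments": {
  "series": [
    [0,0.007,0,0,0,0,1],
    [0,0.014,0,0,0,0,1],
    [0,0.014,0,0,0,0,1],
    [0,0.014,0,0,0,0,1]
  ]
}}

```text
clock: 51.73
eef_pos: [470.6, 193.5, 24.0]
eef_rot: [-3.141, 0.002, 1.566]
wrist_force: [-0.5, -12.3, 1.6]
finger_gap: 0.4
finger_force: 5.5
```

```bash
python3 stop.py | tail -1
```

```text
wrist [(190, 143), (193, 144), (196, 149), (199, 147), (202, 146), (205, 144), (208, 114), (211, 91), (214, 91), (217, 89), (220, 90), (223, 91), (226, 90), (229, 88), (232, 88), (235, 89), (238, 89), (241, 62), (244, 62), (247, 64), (250, 64), (253, 95), (256, 119), (259, 116), (262, 112), (265, 107), (268, 111), (271, 115), (274, 113), (277, 102), (280, 135), (283, 134), (286, 133), (289, 133), (292, 135), (295, 127), (298, 130)]
```

It's snug: 12 N and no more travel, with the flat finger faces squarely behind the knob. Back straight off and check that the stop stays.

>>> {"name": "jog_arm", "arguments": {
  "series": [
    [0,-0.01,0,0,0,0,1],
    [0,-0.02,0,0,0,0,1],
    [0,-0.03,0,0,0,0,1],
    [0,-0.04,0,0,0,0,1],
    [0,-0.04,0,0,0,0,1],
    [0,-0.04,0,0,0,0,1]
  ]
}}

```text
clock: 52.33
eef_pos: [470.7, 189.8, 24.1]
eef_rot: [3.142, -0.0, 1.566]
wrist_force: [-0.4, 0.5, 0.5]
finger_gap: 0.7
finger_force: 0.0
```

```bash
python3 stop.py | tail -1
```

```text
wrist [(190, 148), (193, 147), (196, 145), (199, 144), (202, 143), (205, 99), (208, 93), (211, 90), (214, 89), (217, 92), (220, 90), (223, 90), (226, 90), (229, 89), (232, 90), (235, 88), (238, 89), (241, 63), (244, 64), (247, 64), (250, 66), (253, 99), (256, 115), (259, 115), (262, 112), (265, 112), (268, 112), (271, 112), (274, 111), (277, 98), (280, 136), (283, 135), (286, 134), (289, 134), (292, 130), (295, 127), (298, 132)]
```

The plate stayed put. Retreat fully.

>>> {"name": "jog_arm", "arguments": {
  "series": [
    [0,-0.1,0,0,0,0,1],
    [0,-0.25,0,0,0,0,1],
    [0,-0.4,0,0,0,0,1],
    [0,-0.5,0.2,0,0,0,1],
    [0,-0.6,0.5,0,0,0,1],
    [0,-0.6,0.8,0,0,0,1],
    [0,-0.6,1,0,0,0,1],
    [0,-0.6,1,0,0,0,1]
  ]
}}

```text
clock: 53.1
eef_pos: [472.6, 117.2, 149.1]
eef_rot: [3.134, -0.001, 1.565]
wrist_force: [0.4, -0.1, -0.1]
finger_gap: 0.0
finger_force: 0.0
```

>>> {"name": "jog_arm", "arguments": {
  "series": [
    [0,-0.3,0.1,0,0,0,1],
    [0,-0.6,0.2,0,0,0,1],
    [0,-1,0.2,0,0,0,1],
    [0,-1,0.2,0,0,0,1],
    [0,-1,0.2,0,0,0,1],
    [0,-1,0.2,0,0,0,1]
  ]
}}

```text
clock: 53.6
eef_pos: [470.3, -2.4, 167.5]
eef_rot: [-3.141, -0.0, 1.565]
wrist_force: [-0.4, 0.8, -0.7]
finger_gap: 0.8
finger_force: 0.0
```

```bash
python3 - <<'E'
from h import *
t=cam('top');g=t['frame'].astype(np.float32).sum(2)/3
for x in(455,470,488):print(x,[(int(y),int(cv2.getRectSubPix(g,(3,3),tuple(map(float,proj(t,[x,y,58])))).mean())) for y in np.arange(200,290,3)])
E
python3 - <<'E'
import sys;sys.path.insert(0,'.')
from h import *
import pickle
# offcuts/tumbler unchanged? compare patches with the first picture
T=pickle.load(open('top.pkl','rb'))['frame'];t=cam('top')['frame']
for n,(u,v) in{'sloped':(273,152),'notched':(279,240),'tumbler':(254,107)}.items():
    a=T[v-18:v+18,u-22:u+22];r=cv2.matchTemplate(t[v-30:v+30,u-34:u+34],a,cv2.TM_CCOEFF_NORMED);_,m,_,l=cv2.minMaxLoc(r);print(n,m,l,'expect (12,12)')
E
```

```text
455 [(200, 153), (203, 146), (206, 130), (209, 110), (212, 99), (215, 94), (218, 98), (221, 108), (224, 125), (227, 140), (230, 121), (233, 75), (236, 54), (239, 67), (242, 80), (245, 84), (248, 111), (251, 161), (254, 191), (257, 196), (260, 195), (263, 191), (266, 189), (269, 189), (272, 169), (275, 154), (278, 170), (281, 188), (284, 191), (287, 192)]
470 [(200, 112), (203, 121), (206, 153), (209, 175), (212, 185), (215, 185), (218, 177), (221, 158), (224, 143), (227, 140), (230, 119), (233, 75), (236, 55), (239, 69), (242, 80), (245, 86), (248, 115), (251, 163), (254, 190), (257, 195), (260, 195), (263, 191), (266, 187), (269, 187), (272, 169), (275, 150), (278, 168), (281, 194), (284, 198), (287, 199)]
488 [(200, 151), (203, 154), (206, 153), (209, 152), (212, 151), (215, 149), (218, 147), (221, 148), (224, 150), (227, 146), (230, 116), (233, 71), (236, 55), (239, 69), (242, 80), (245, 86), (248, 116), (251, 165), (254, 189), (257, 192), (260, 194), (263, 194), (266, 190), (269, 185), (272, 170), (275, 159), (278, 179), (281, 198), (284, 200), (287, 198)]
sloped 0.6047406792640686 (12, 10) expect (12,12)
notched 0.24835750460624695 (12, 9) expect (12,12)
tumbler 0.9995729327201843 (12, 12) expect (12,12)
```

```bash
python3 -c "
from cell import manip
print(manip.sign_off())"
```

```text
the job is handed in; nothing more can be done
None
```

I handed the job in, and no verdict came back: by the camera views and contact forces, the four blocks stand in height order from the wall and the stop is snug behind them. On the first retreat the gripper dragged the stop back about 18 mm, and I pushed it up again. I made no contact with the offcuts or tumbler that I saw; at the end the arm hid the offcuts, so only the tumbler was confirmed unmoved.

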